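# Clamp a wax block in the cam clamp by feel

### The arm

A 6-joint arm with a two-finger parallel gripper is mounted at the origin on a cart in front of the work surface, level with it; the furniture and walls round the work are solid. World frame = base frame: x ahead of the robot, y to its left, z up, the work surface at z = 0. Lengths are in m, angles in rad, forces in N, time in s.
With the tool pointing down it reaches from about 0.3 to 0.875 m from the base axis. Payload 6.4 kg.
Tool frame: the origin (TCP) lies midway between the tips of the shut fingers; the grasp point (between the pads) lies 19 mm behind it; y points along the fingers, x is the direction in which the jaws open and shut, and the axes are right-handed (so a half turn about y gives the same grasp; the last joint's range is limited). The gripper opens to 85 mm and grips with 20 to 120 N. Pads are 22 mm wide; open, the fingers measure 114 mm over their backs; the gripper's body (76 mm by 85 mm) begins 54 mm behind the grasp point. The pads swing forward as they close: fully open they stand 13 mm farther back than shut.
Start: joints at [1.088, 0.181, 1.607, -0, 1.354, -0.206], TCP at [0.157, 0.553, 0.231] pointing down, gripper open.
Joint ranges: [-2.99, 2.99], [-0.89, 2.07], [0.3, 2.58], [-1.14, 4.28], [0, 2.63], [-3.12, 3.12]. Speed limits (rad/s): [2.57, 2.57, 3.01, 3.14, 3.14, 3.14].

### API

Orientations are given as a unit quaternion [w, x, y, z].
In Python, from bench import ctrl gives the robot as it stands.
- The arm moves only by the tool step_arm, never from a script. Its argument "commands" is a list of rows, each a list of 7 numbers: the turn, a rotation vector about the tool's x, y, z in units of 6 degrees (1.0 is 6 degrees), then the shift along the tool's x, y, z in units of 30 mm (1.0 is 30 mm), then the opening, from 0 (shut) to 1 (fully open). A call has 1 to 10 rows; each row shifts and turns the commanded pose from where the row before left it, along the tool's axes as they then stand; what a row does not reach is not made up. A row lasts 1/10 s, in which the tool goes at most 50 mm and 8.59 degrees, less where a joint would pass 70% of its speed; a pose out of reach is approached as far as the arm can. A call with a number of a shift or a turn outside -1 to 1 is refused whole. A call with a gripper value outside its range is refused whole. The fingers move at their own pace and stop on an object; the grip force is fixed at half the most. Time passes only in rows, so rows that do not move let the fingers close. It gives the time, the measured TCP pose, the force and the opening at its end, in the units of the state.
- ctrl.get_obs(): the state, without advancing time (a new reading comes with each control period).
- ctrl.camera(name): name is "scene" or "top"; returns (picture, depth): 400x640x3 uint8, blue, green, red; 400x640 float32, m along the optical axis (not along the pixel's ray), 0 where there is no reading.
- ctrl.get_calibration(name): a dict with "intrinsics" (3x3 intrinsics, pixels), "D" ([k1, k2, p1, p2, k3] as OpenCV has them; the pictures are not rectified), "R" (3x3) and "t" (3): a world point X has camera coordinates R X + t. Camera axes: x right, y down, z forward; pixel columns grow to the right and rows downward; lengths in m; the calibration is good to about 2 mm. A picture is of the moment at which its call begins. get_calibration takes no time and is no camera call.
- ctrl.hand_in(): hands the job in, once; it reports no verdict.
Trained networks look in the newest picture that a camera, given by its name, has taken for a name from the list of things; names that differ only in an ending like _2 or _b are one class to them, and where a whole thing is asked for, a point or a joint stands for the part that bears it (a point fixed in the world has none). Each returns a list of dicts, best first, with "p" (0 to 1); they miss things now and then, are a little off and sometimes report something else, mostly with a low value. They report only what shows in the picture. A call takes as long as a camera call. They do not tell look-alikes from the thing itself.
- ctrl.boxes_of(thing, camera): "point" ([x, y, z] in m, in the coordinates of the camera as it stood for that picture, good to about 4 mm: the middle of the surface that is visible of it).
- ctrl.silhouettes(thing, camera): "pixels" (400x640 bool, what is visible of it).
The state is a dict: "time_s": time; "q": joint angles; "dq": joint speeds; "joint_efforts": joint torques, N m; "eef_pos": TCP position; "eef_rot": TCP orientation; "wrist_force": force on the tool from outside, world axes, zero at the start; "torque": the same for the moment, N m; "opening": opening from 0.0 (shut) to 1.0 (fully open).
Only numpy, scipy, OpenCV 4.12 (cv2) and the standard library are available. Lean on these libraries where they do the work, as an engineer would, in place of code of your own. Each camera call takes 0.05 s, during which the arm holds its last target.

### The job

Swing the red-knobbed cam lever of the small bench clamp back to its open stop, then stand the pink cassette flat, wax side up, in the nest between the fence and the jaw, lengthwise along the clamp, and let go of it. Then swing the lever slowly closed, feeling for the point where it stops running free and binds on the cassette; stop there with the cassette snugly held, without forcing the lever and cracking it, and let go. Leave the other cassettes and the blue rack where they are.

Things in the scene. Friction and masses are not known exactly. Their poses are not given: they have to be found in the camera images.
- clamp: Small clamp fixed to the bench: aluminium plate 74 x 172 mm, top 12 mm above the bench. Origin at bench height under the nest's middle; y = clamping direction, x across, z up. Steel fence at +y: 40 mm wide, 12 mm high above the plate, inner face at y +20.5. A jaw with a black pad (22 mm wide, 10 mm high) comes from -y towards +y as the lever closes. Both x sides of the nest are clear.
- nest (a point): Middle of the nest on the plate's top, 12 mm above the bench; axes as the clamp's. With the lever at its open stop, fence and pad are 45.7 to 51.7 mm apart: the pad (face at y -25 to -31 mm) sits on a setting screw, set differently each time. A cassette placed with its middle 2.5 mm to the -y side of this point clears both; the jaw then pushes it up to the fence.
- clamp_jaw: Sliding steel jaw of the clamp, 22 mm wide; it carries the black pad. Its origin starts at the clamp's origin and moves up to 13.7 mm along the clamp's +y as the lever is closed. Its pose does not tell where the pad's face is (setting screw).
- cam_lever (a joint): Lever angle, rad: 0 = open stop, grows clockwise from above to 2.05. Points from the pivot along clamp (x, y) = (sin(1 - angle), -cos(1 - angle)). Stays where left. Free swing: 1 to 3 N sideways at the knob. From the bite (0.8 to 1.8 rad, by pad setting) it rises about 1 N per mm at the knob. Snug is 3 to 6 N above free swing; 8 N above is too tight, 11 N above cracks the cassette.
- lever_pivot (a point): On the lever's upright pivot axis (clamp x 0, y -82.5 mm), 64 mm above the bench, the height of lever_grip.
- lever_grip (a point): Point on the axis of the lever's upright red knob post, where to take or push it: 85 mm from the pivot axis, 64 mm above the bench. The post is a round sleeve that spins freely on its spindle (it may be pinched without turning the wrist), 16 mm in diameter, from 30 to 82 mm above the bench; the lever's rod below it reaches up to 39 mm.
- pink_cassette: Tissue cassette with a pink plastic base 28 x 41 x 6 mm and a cream wax block on top (24 mm wide, total height 14 mm), 12 g. Origin at the middle of its underside; y along its 41 mm length, x across its 28 mm width, z up. Grip it across the 28 mm, with the fingertips about 2 mm above what it lies on. Either way round is right in the nest.
- blue_cassette: Same cassette with a blue base; leave it alone.
- lilac_cassette: Same cassette with a lilac base; leave it alone.
- blue_rack: Empty blue slide rack 36 x 100 x 44 mm, loose; origin at the middle of its underside; leave it alone.
There are look-alikes about, which are no part of the job. Leave any orange look-alike of the pink_cassette alone. Of the things shaped like the clamp, the aluminium one is meant.

How it is judged:
By the outcome, as a careful person would: the job done as asked, in the order asked, and still so for the second after the job is handed in, with the robot touching nothing.
It also fails if it takes over 72 s, if anything falls off the work surface, if the arm or the gripper's body presses on something with over 40 N, if the wrist force passes 120 N, or if a joint passes its speed limit or range.

## Working session

There is one attempt and no reset: what is moved stays moved. The work goes in short steps, Python scripts to look and compute and a tool call to move; the robot and the scene stay as the last step left them, time stands still between calls to the robot, and variables do not carry over. Pictures are saved under pics/ and viewed, and the job is handed in when it is done.

Besides the shell and the picture viewer there is one more tool, called after ">>>" as name(argument=value, ...) on one line, values as JSON. step_arm: Moves the arm, as the interface text tells. Its arguments: {"type":"object","properties":{"commands":{"type":"array"}},"required":["commands"]}

```bash
mkdir -p pics; ls; python3 - <<'E'
from bench import ctrl
import cv2,numpy as np
o=ctrl.get_obs(); print({k:np.round(v,3) for k,v in o.items()})
for n in("scene","top"):
    im,d=ctrl.camera(n); cv2.imwrite(f"pics/{n}0.png",im); np.save(f"pics/{n}0.npy",d)
    c=ctrl.get_calibration(n); print(n,c)
    for t in("clamp","cam_lever","pink_cassette","clamp_jaw","lever_grip","blue_rack"):
        try:
            for b in ctrl.boxes_of(t,n): print(t,round(b['p'],2),np.round(np.array(c['R']).T@(np.array(b['point'])-np.array(c['t'])),3))
        except Exception as e: print(t,e)
print(ctrl.get_obs()['time_s'])
E
```

```text
pics
{'time_s': np.float64(0.0), 'q': array([ 1.088,  0.182,  1.608, -0.   ,  1.354, -0.206]), 'dq': array([ 0.001,  0.   , -0.   ,  0.003,  0.   , -0.   ]), 'joint_efforts': array([-1.0000e-03, -4.4488e+01, -3.5133e+01, -0.0000e+00,  9.0000e-03,
        0.0000e+00]), 'eef_pos': array([0.157, 0.553, 0.23 ]), 'eef_rot': array([-0.564,  0.564,  0.426, -0.427]), 'wrist_force': array([-1.043,  0.462,  0.741]), 'torque': array([ 0.014, -0.025, -0.013]), 'opening': np.float64(0.999)}
scene {'intrinsics': array([[502.30766517,   0.        , 321.11685862],
       [  0.        , 502.30766517, 201.92476736],
       [  0.        ,   0.        ,   1.        ]]), 'D': array([-0.05367015,  0.        ,  0.        ,  0.        ,  0.        ]), 'R': array([[ 0.80897952, -0.58773822, -0.01076686],
       [-0.2639965 , -0.34688527, -0.89998692],
       [ 0.52522184,  0.7309134 , -0.43578391]]), 't': array([-0.41190533,  0.1782352 ,  1.15948363])}
clamp 0.77 [0.302 0.074 0.019]
clamp 0.73 [ 0.546 -0.094  0.034]
clamp 0.72 [ 0.532 -0.047  0.013]
cam_lever 0.55 [0.339 0.047 0.033]
cam_lever 0.54 [ 0.546 -
[... 462 characters left out ...]
.        , 0.        ]), 'R': array([[-0.01579996, -0.99987158,  0.00268067],
       [-0.98320661,  0.01504902, -0.18187439],
       [ 0.18181069, -0.00550926, -0.98331812]]), 't': array([-0.01720408,  0.50091975,  1.378373  ])}
clamp 0.74 [0.307 0.114 0.01 ]
clamp 0.62 [ 0.541 -0.019  0.013]
clamp 0.33 [ 0.546 -0.075  0.033]
cam_lever 0.56 [0.326 0.058 0.031]
cam_lever 0.5 [ 0.544 -0.078  0.03 ]
pink_cassette 0.72 [0.574 0.353 0.01 ]
clamp_jaw 0.64 [0.31 0.1  0.02]
clamp_jaw 0.5 [ 0.537 -0.023  0.021]
clamp_jaw 0.37 [ 0.551 -0.072  0.03 ]
lever_grip 0.66 [ 0.552 -0.07   0.032]
lever_grip 0.59 [0.325 0.055 0.033]
blue_rack 0.85 [ 0.577 -0.35   0.026]
blue_rack 0.58 [ 0.542 -0.015  0.008]
0.7
```

View pics/scene0.png

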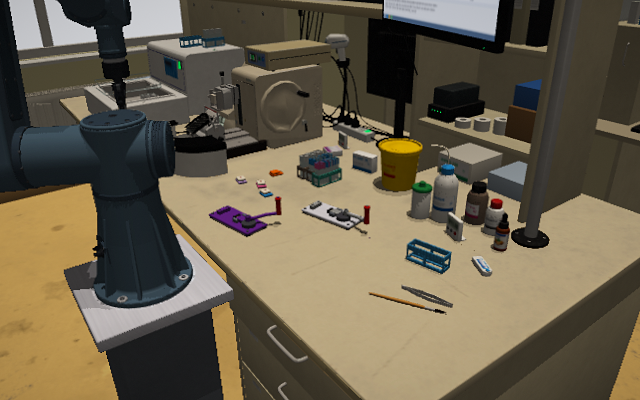

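View pics/top0.png

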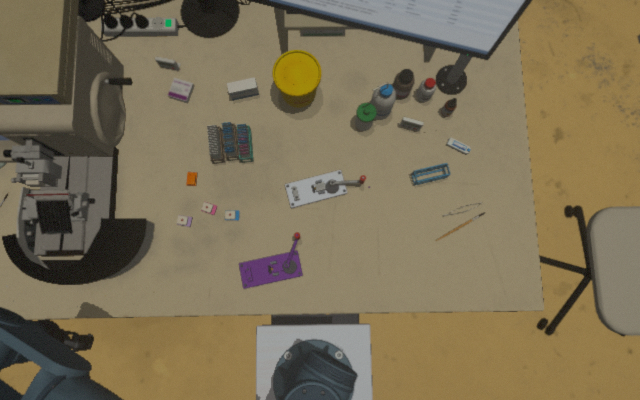

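The scene picture shows the aluminium clamp at about (338,215) with its red knob at (367,214). The purple look-alike clamp is at (245,218), knob (278,205). In the top picture the aluminium clamp is at (316,189), knob (362,180), and the purple one at (270,269). Four things could be taken for the pink cassette in the top picture: pink (209,209), lilac (184,221), blue (232,215) and orange (192,179). A pink and white box at (180,90) is larger. I choose (209,209) and will check it in a close crop.

```bash
python3 - <<'E'
import cv2,numpy as np
im=cv2.imread("pics/top0.png")
a=cv2.resize(im[165:235,165:255],None,fx=8,fy=8,interpolation=cv2.INTER_CUBIC); cv2.imwrite("pics/c1.png",a)
a=cv2.resize(im[160:220,275:385],None,fx=7,fy=7,interpolation=cv2.INTER_CUBIC); cv2.imwrite("pics/c2.png",a)
im=cv2.imread("pics/scene0.png")
a=cv2.resize(im[160:250,200:390],None,fx=4,fy=4,interpolation=cv2.INTER_CUBIC); cv2.imwrite("pics/c3.png",a)
E
```

```text
(no output)
```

View pics/c1.png

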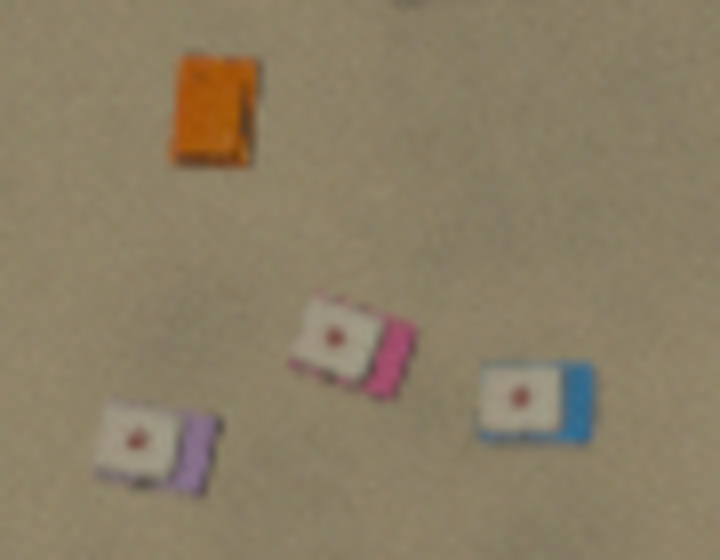

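View pics/c2.png

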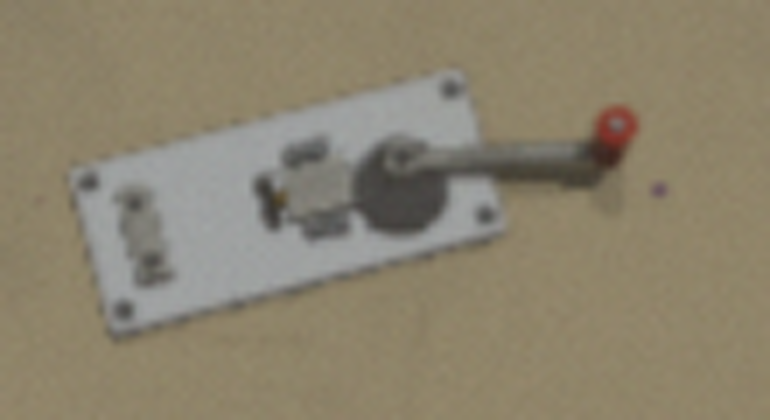

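View pics/c3.png

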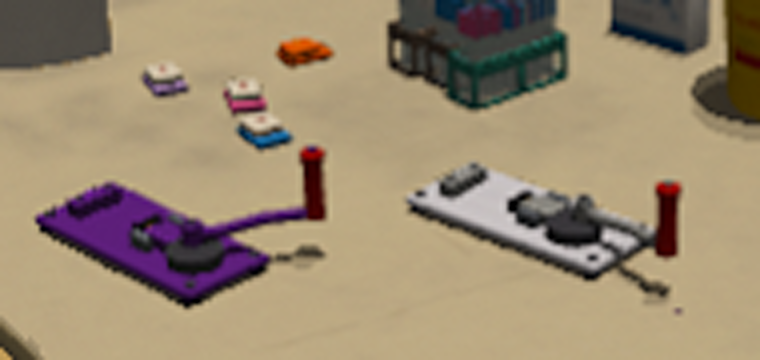

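```bash
cat > h.py <<'E'
import cv2,numpy as np
from bench import ctrl
from scipy.optimize import minimize
C={n:ctrl.get_calibration(n) for n in("scene","top")}
def proj(P,n):
    c=C[n]; return cv2.projectPoints(np.float64(P).reshape(-1,1,3),cv2.Rodrigues(np.array(c['R']))[0],np.array(c['t']),np.array(c['intrinsics']),np.array(c['D']))[0][:,0]
def unproj(uv,n,z):
    c=C[n]; p=cv2.undistortPoints(np.float64(uv).reshape(-1,1,2),np.array(c['intrinsics']),np.array(c['D']))[:,0]
    r=np.c_[p,np.ones(len(p))]@np.array(c['R']); o=-np.array(c['R']).T@np.array(c['t'])
    return o+r*((z-o[2])/r[:,2])[:,None]
def box(cx,cy,yaw,x0,x1,y0,y1,z0,z1):
    P=np.array([[x,y,z] for x in(x0,x1) for y in(y0,y1) for z in(z0,z1)])
    R=np.array([[np.cos(yaw),-np.sin(yaw)],[np.sin(yaw),np.cos(yaw)]])
    P[:,:2]=P[:,:2]@R.T+[cx,cy]; return P
def render(boxes,n,roi,s=8):
    u0,v0,u1,v1=roi; m=np.zeros(((v1-v0)*s,(u1-u0)*s),np.uint8)
    for b in boxes:
        p=(proj(b,n)-[u0,v0]+.5)*s
        cv2.fillConvexPoly(m,cv2.convexHull(np.round(p*16).astype(np.int32)),255,shift=4)
    return cv2.resize(m,(u1-u0,v1-v0),interpolation=cv2.INTER_AREA)/255.
def warp(im,n,cx,cy,yaw,z,x0,x1,y0,y1,s=2000):
    # picture: columns = clamp y (left = +), rows = clamp x (up = +)
    W=int((y1-y0)*s);H=int((x1-x0)*s)
    c,r=np.meshgrid(np.arange(W),np.arange(H)); Y=y1-c/s; X=x1-r/s
    wx=cx+np.cos(yaw)*X-np.sin(yaw)*Y; wy=cy+np.sin(yaw)*X+np.cos(yaw)*Y
    p=proj(np.c_[wx.ravel(),wy.ravel(),np.full(wx.size,z)],n).reshape(H,W,2).astype(np.float32)
    return cv2.remap(im,p[...,0],p[...,1],cv2.INTER_CUBIC)
E
python3 - <<'E'
from h import *
top=cv2.imread("pics/top0.png");sc=cv2.imread("pics/scene0.png")
# networks' masks
for n in("top","scene"):
    ctrl.camera(n)
    for t in("pink_cassette","clamp","cam_lever"):
        for i,b in enumerate(ctrl.silhouettes(t,n)):
            v,u=np.nonzero(b['pixels']); print(n,t,i,round(b['p'],2),len(u),u.min(),u.max(),v.min(),v.max())
            np.save(f"pics/m_{n}_{t}_{i}.npy",b['pixels'])
uv=[(285,184.3),(340.7,170),(347.1,192.9),(291.4,207.9)]
P=unproj(uv,"top",.012);print(np.round(P,4))
print(top[180:186,300:304].reshape(-1,3)[:6], top[195,330],top[209,205:214])
print(ctrl.get_obs()['time_s'])
E
```

```text
top pink_cassette 0 0.54 121 202 215 202 213
top clamp 0 0.87 1686 239 302 232 287
top cam_lever 0 0.57 202 284 299 233 272
top cam_lever 1 0.53 254 325 365 175 192
scene pink_cassette 0 0.65 65 270 282 169 175
scene clamp 0 0.68 1061 209 281 196 235
scene cam_lever 0 0.77 368 242 282 196 227
scene cam_lever 1 0.75 288 337 370 205 223
scene cam_lever 2 0.28 946 302 370 200 228
[[ 0.5513  0.0758  0.012 ]
 [ 0.5919 -0.0882  0.012 ]
 [ 0.5229 -0.1053  0.012 ]
 [ 0.481   0.0575  0.012 ]]
[[140 146 146]
 [147 152 150]
 [147 152 152]
 [156 157 156]
 [154 157 155]
 [161 162 159]] [156 159 156] [[127 148 156]
 [123 146 156]
 [126 147 157]
 [130 148 157]
 [133 153 159]
 [131 150 155]
 [100 109 124]
 [ 99  83 147]
 [109  80 162]]
1.1
```

```bash
cat > fit.py <<'E'
from h import *
def soft(im,roi,lo,hi,blur=0):
    u0,v0,u1,v1=roi; a=im[v0:v1,u0:u1].astype(float)
    g=a[...,0]-a[...,2]  # b-r
    g=g/np.maximum(a.mean(2),40)
    return np.clip((g-lo)/(hi-lo),0,1)
E
python3 - <<'E'
from fit import *
top=cv2.imread("pics/top0.png");sc=cv2.imread("pics/scene0.png")
rt=(270,155,380,225); rs=(295,192,385,240)
for im,r in((top,rt),(sc,rs)):
    a=im.astype(float); g=(a[...,0]-a[...,2])/a.mean(2)
    x=g[r[1]:r[3],r[0]:r[2]]; print(np.percentile(x,[5,25,50,75,95]).round(3))
St=soft(top,rt,-.2,-.02); Ss=soft(sc,rs,-.25,-.05)
def W(r,lever):
    w=np.ones((r[3]-r[1],r[2]-r[0])); 
    for (u0,v0,u1,v1) in lever: w[v0-r[1]:v1-r[1],u0-r[0]:u1-r[0]]=0
    return w
Wt=W(rt,[(335,172,380,192)]); Ws=W(rs,[(345,196,385,240)])
mean=np.array([.537,-.015])
def cost(p,dbg=0,use="ts"):
    b=[box(p[0],p[1],p[2],-.037,.037,-.086,.086,0,.012)]
    c=0
    if 't' in use: c+=(Wt*(render(b,"top",rt)-St)**2).sum()
    if 's' in use: c+=(Ws*(render(b,"scene",rs)-Ss)**2).sum()
    return c
for use in("t","s","ts"):
    best=None
    for y0 in(.2,.25,.3):
        r=minimize(lambda p:cost(p*[.01,.01,.1],use=use),[mean[0]/.01,mean[1]/.01,y0/.1],method="Nelder-Mead",options=dict(xatol=1e-3,fatol=1e-3,initial_simplex=None))
        if best is None or r.fun<best.fun: best=r
    p=best.x*[.01,.01,.1]; print(use,p.round(4),best.fun)
    if use=="t": np.save("pics/plate.npy",p)
p=np.load("pics/plate.npy")
cv2.imwrite("pics/St.png",cv2.resize(np.vstack([St,render([box(p[0],p[1],p[2],-.037,.037,-.086,.086,0,.012)],"top",rt)])*255,None,fx=5,fy=4))
for z in(.012,.024):
    w=warp(top,"top",*p,z,-.06,.09,-.16,.1,2500); 
    for k in range(-16,11): cv2.line(w,(int((.1-k/100)*2500),0),(int((.1-k/100)*2500),8 if k else 30),(0,0,255),1)
    for k in range(-6,10): cv2.line(w,(0,int((.09-k/100)*2500)),(8 if k else 30,int((.09-k/100)*2500)),(0,0,255),1)
    cv2.imwrite(f"pics/w{int(z*1000)}.png",w)
E
```

```text
[-0.321 -0.308 -0.298 -0.282  0.012]
[nan nan nan nan nan]
t [ 0.5395 -0.0142  0.245 ] 63.267270800274815
s [ 0.5445 -0.0139  0.2945] 44.9768708285539
ts [ 0.5397 -0.0143  0.25  ] 130.08979877427927<stdin>:5: RuntimeWarning: invalid value encountered in divide
[ WARN:0@1.441] global loadsave.cpp:1063 imwrite_ Unsupported depth image for selected encoder is fallbacked to CV_8U.
```

```bash
ls pics/w*.png
```

```text
pics/w12.png
pics/w24.png
```

View pics/w24.png

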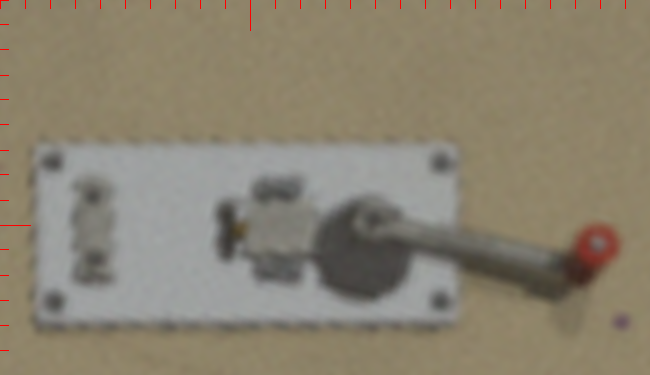

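View pics/w12.png

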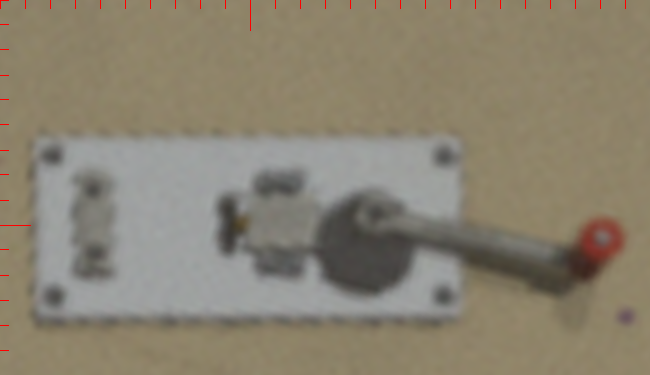

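View pics/St.png

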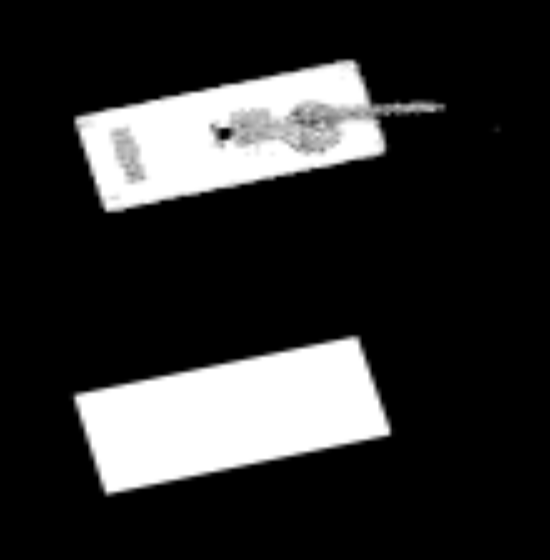

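```bash
cat > kn.py <<'E'
from h import *
def clampT(p,off=.034):
    return p[0]-np.sin(p[2])*off,p[1]+np.cos(p[2])*off,p[2]
def redmask(im,box):
    u0,v0,u1,v1=box; a=im.astype(int)
    m=((a[...,2]>1.6*a[...,0])&(a[...,2]>1.6*a[...,1])&(a[...,2]>60))
    k=np.zeros(m.shape,bool);k[v0:v1,u0:u1]=m[v0:v1,u0:u1]; return k
E
python3 - <<'E'
from kn import *
top=cv2.imread("pics/top0.png");sc=cv2.imread("pics/scene0.png")
p=np.load("pics/plate.npy");c=clampT(p);print("clamp",np.round(c,4))
m1=redmask(top,(340,165,385,200)).astype(float);m2=redmask(sc,(355,195,380,235)).astype(float)
for m in(m1,m2):
    v,u=np.nonzero(m);print(len(u),u.min(),u.max(),v.min(),v.max())
rt=(345,165,380,200);rs=(350,190,385,240)
t=np.linspace(0,2*np.pi,17)
def cyl(x,y,z0=.03,z1=.082):
    return np.array([[x+.008*np.cos(a),y+.008*np.sin(a),z] for a in t for z in(z0,z1)])
def cost(q,use):
    b=[cyl(*(q*.01))];s=0
    if 't' in use:s+=((render(b,"top",rt)-m1[rt[1]:rt[3],rt[0]:rt[2]])**2).sum()
    if 's' in use:s+=((render(b,"scene",rs)-m2[rs[1]:rs[3],rs[0]:rs[2]])**2).sum()
    return s
R=np.array([[np.cos(c[2]),np.sin(c[2])],[-np.sin(c[2]),np.cos(c[2])]])
for use in("t","s","ts"):
    r=minimize(cost,[55,-11.5],args=(use,),method="Nelder-Mead",options=dict(initial_simplex=[[55,-11.5],[56,-11.5],[55,-10.5]]))
    k=r.x*.01; l=R@(k-np.array(c[:2])); d=l-[0,-.0825]
    print(use,k.round(4),r.fun,"clamp frame",l.round(4),"radius",np.hypot(*d).round(4),"angle",(1-np.arctan2(d[0],-d[1])).round(3))
for z in(.012,):
    w=warp(sc,"scene",*p,z,-.06,.09,-.16,.1,2500)
    for k in range(-16,11): cv2.line(w,(int((.1-k/100)*2500),0),(int((.1-k/100)*2500),8 if k else 30),(0,0,255),1)
    cv2.rectangle(w,(35,int(.053*2500)),(465,int(.127*2500)),(0,0,255),1)
    cv2.imwrite("pics/ws12.png",w)
    w=warp(top,"top",*p,z,-.06,.09,-.16,.1,2500)
    cv2.rectangle(w,(35,int(.053*2500)),(465,int(.127*2500)),(0,0,255),1)
    cv2.imwrite("pics/wt12.png",w)
E
```

```text
clamp [0.5312 0.0188 0.245 ]
20 360 365 176 181
44 364 369 206 223
t [ 0.535 -0.085] 20.0 clamp frame [-0.0215 -0.1016] radius 0.0288 angle 1.845
s [ 0.5519 -0.1433] 69.49128796616685 clamp frame [-0.0193 -0.1622] radius 0.082 angle 1.237
ts [ 0.5527 -0.1452] 99.06549788542868 clamp frame [-0.019  -0.1642] radius 0.0839 angle 1.228
```

View pics/ws12.png

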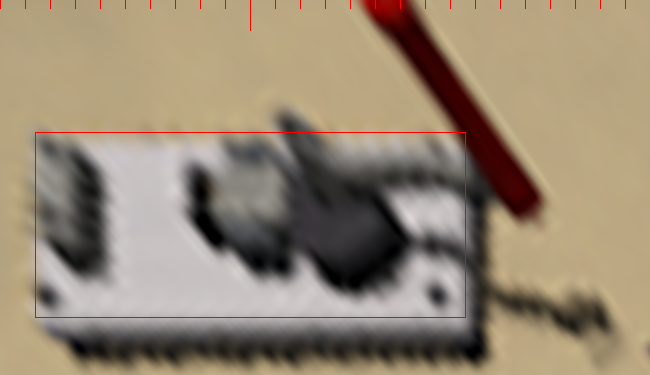

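View pics/wt12.png

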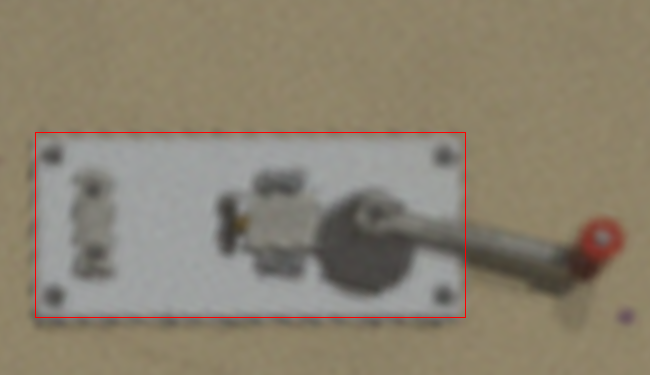

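```bash
python3 - <<'E'
from kn import *
top=cv2.imread("pics/top0.png")
p=np.load("pics/plate.npy");p=p+[-.0015,-.0004,0];c=clampT(p);print("clamp",np.round(c,4)); np.save("pics/clamp.npy",c)
R=np.array([[np.cos(c[2]),np.sin(c[2])],[-np.sin(c[2]),np.cos(c[2])]])
def show(k):
    l=R@(k-np.array(c[:2])); d=l-[0,-.0825]
    print(k.round(4),"clamp frame",l.round(4),"radius",np.hypot(*d).round(4),"angle",(1-np.arctan2(d[0],-d[1])).round(3))
show(unproj([(362.8,178.2)],"top",.082)[0,:2])
show(unproj([(366.7,206.5)],"scene",.082)[0,:2])
show(unproj([(366.7,223.5)],"scene",.030)[0,:2])
a=np.deg2rad
for ang in(0.4,.5,.6,.7,.8):
    l=np.array([0,-.0825])+.085*np.array([np.sin(1-ang),-np.cos(1-ang)]); w=R.T@l+c[:2]
    print(ang,w.round(4),proj([[*w,.082],[*w,.03]],"top").round(1).tolist(),proj([[*w,.082],[*w,.03]],"scene").round(1).tolist())
w=R.T@[0,-.0825]+c[:2]; print("pivot",w, proj([[*w,.03],[*w,.04]],"top"))
E
```

```text
clamp [0.5297 0.0184 0.245 ]
[ 0.5503 -0.1458] clamp frame [-0.0198 -0.1643] radius 0.0842 angle 1.238
[ 0.5475 -0.1498] clamp frame [-0.0235 -0.1675] radius 0.0882 angle 1.27
[ 0.5511 -0.1479] clamp frame [-0.0196 -0.1665] radius 0.0863 angle 1.229
0.4 [ 0.6133 -0.1181] [[352.2, 156.5], [351.1, 161.2]] [[377.5, 195.8], [376.8, 212.9]]
0.5 [ 0.6074 -0.1242] [[354.5, 158.5], [353.2, 163.2]] [[377.4, 197.2], [376.7, 214.3]]
0.6 [ 0.6008 -0.1296] [[356.5, 160.7], [355.1, 165.3]] [[376.9, 198.5], [376.2, 215.7]]
0.7 [ 0.5938 -0.1344] [[358.2, 163.1], [356.8, 167.6]] [[376.1, 199.8], [375.4, 217.1]]
0.8 [ 0.5863 -0.1384] [[359.7, 165.7], [358.3, 170.1]] [[375.0, 201.0], [374.3, 218.4]]
pivot [ 0.54973794 -0.06167284] [[332.15073647 182.8274477 ]
 [332.24479968 182.08573406]]
```

```bash
python3 - <<'E'
import cv2
im=cv2.imread("pics/top0.png"); cv2.imwrite("pics/k1.png",cv2.resize(im[165:205,330:380],None,fx=12,fy=12,interpolation=cv2.INTER_NEAREST))
im=cv2.imread("pics/scene0.png"); cv2.imwrite("pics/k2.png",cv2.resize(im[195:235,345:385],None,fx=12,fy=12,interpolation=cv2.INTER_NEAREST))
E
```

```text
(no output)
```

View pics/k1.png

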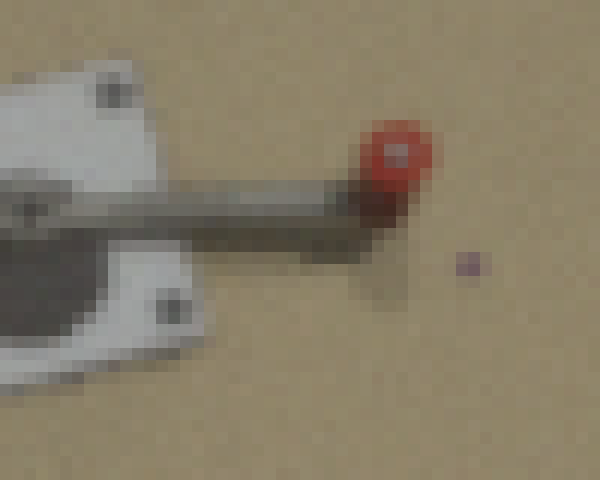

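View pics/k2.png

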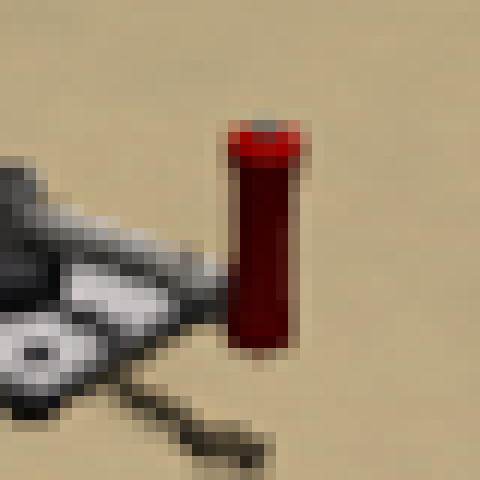

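```bash
cat > mv.py <<'E'
import numpy as np
from scipy.spatial.transform import Rotation as Ro
from bench import ctrl
def state():
    o=ctrl.get_obs(); R=Ro.from_quat(np.array(o['eef_rot'])[[1,2,3,0]])
    return o,R
def plan(target,yaw=None):
    """units needed from the measured pose: turn about tool y, shift in tool axes"""
    o,R=state(); M=R.as_matrix()
    if yaw is not None:
        X=np.array([np.cos(yaw),np.sin(yaw),0]); 
        if X@M[:,0]<0: X=-X
        Y=np.array([0,0,-1.]); T=np.c_[X,Y,np.cross(X,Y)]
        rv=(R.inv()*Ro.from_matrix(T)).as_rotvec(degrees=True)/6
    else: rv=np.zeros(3);T=M
    d=np.array(target)-o['eef_pos']
    print("t",round(o['time_s'],2),"pos",np.round(o['eef_pos'],4),"F",np.round(o['wrist_force'],2),"open",round(float(o['opening']),3))
    print("tool x in world",M[:,0].round(3),"tool z",M[:,2].round(3),"y",M[:,1].round(3))
    print("turn units",rv.round(2),"shift units: old axes",(M.T@d/.03).round(2),"new axes",(T.T@d/.03).round(2))
E
python3 - <<'E'
from h import *; from mv import *
plan([.549,-.147,.12],.245)
top=cv2.imread("pics/top0.png");sc=cv2.imread("pics/scene0.png")
for n,im,roi in(("top",top,(196,196,224,222)),("scene",sc,(250,174,276,194))):
    u0,v0,u1,v1=roi; cv2.imwrite(f"pics/p_{n}.png",cv2.resize(im[v0:v1,u0:u1],None,fx=20,fy=20,interpolation=cv2.INTER_NEAREST))
E
```

```text
t 1.1 pos [0.1571 0.5531 0.2313] F [-0.08 -0.63 -0.71] open 1.001
tool x in world [0.273 0.962 0.   ] tool z [-0.962  0.273 -0.   ] y [ 0.  0. -1.]
turn units [-0.   10.02  0.  ] shift units: old axes [-18.88   3.71 -18.94] new axes [  7.01   3.71 -25.81]
```

View pics/p_top.png

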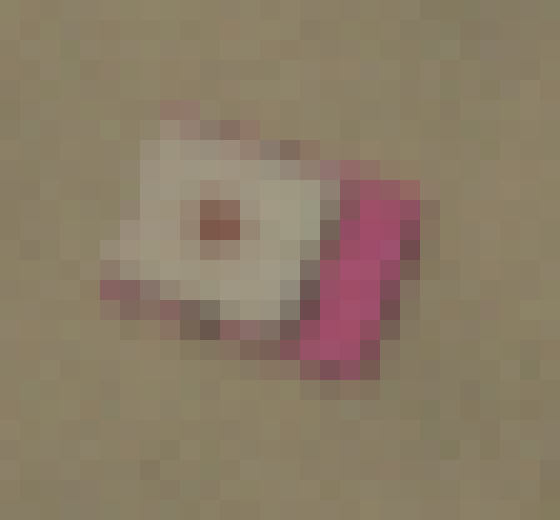

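View pics/p_scene.png

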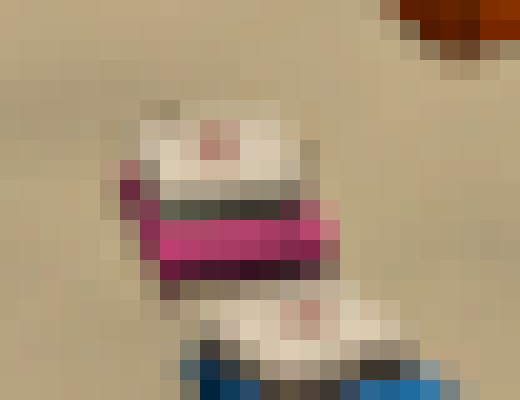

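```bash
python3 - <<'E'
from h import *
A=np.array([(160,100),(425,178),(382,380),(100,295)])/20+[196,196]-.5
P=unproj(A,"top",.005)[:,:2]; print(P.round(4))
ce=P.mean(0); l=(P[0]+P[3]-P[1]-P[2])/2; w=(P[0]+P[1]-P[2]-P[3])/2
print(ce,np.hypot(*l),np.hypot(*w),np.arctan2(l[1],l[0]),np.arctan2(w[1],w[0]))
# render fit
top=cv2.imread("pics/top0.png").astype(float)
roi=(196,196,224,222);u0,v0,u1,v1=roi
a=cv2.cvtColor(top.astype(np.uint8)[v0:v1,u0:u1],cv2.COLOR_BGR2LAB).astype(float)
bg=np.median(a.reshape(-1,3),0); d=np.linalg.norm((a-bg)*[.4,1,1],axis=2); S=np.clip((d-3)/8,0,1)
def mk(q):
    x,y,yaw=q[0]*.01,q[1]*.01,q[2]*.1
    return [box(x,y,yaw,-.014,.014,-.0205,.0205,0,.006),box(x,y,yaw,-.012,.012,-.008,.0205,.006,.014)]
f=lambda q:((render(mk(q),"top",roi)-S)**2).sum()
yw=np.arctan2(w[1],w[0])
q0=np.array([ce[0]*100,ce[1]*100,yw*10])
r=minimize(f,q0,method="Nelder-Mead",options=dict(initial_simplex=[q0,q0+[.3,0,0],q0+[0,.3,0],q0+[0,0,1]]))
print(r.x*[.01,.01,.1],r.fun,f(q0))
x,y,yaw=r.x*[.01,.01,.1]
print(proj(box(x,y,yaw,-.014,.014,-.0205,.0205,0,.006),"scene").round(1).tolist())
E
```

```text
[[0.5081 0.3139]
 [0.4959 0.2752]
 [0.4663 0.2808]
 [0.4794 0.3219]]
[0.48741413 0.29794054] 0.04188384049828466 0.029945724457782444 1.264108035385848 -0.22714011378543095
[ 0.48495494  0.29703999 -0.28269471] 21.54155295499699 30.552020882816002
[[258.6, 188.7], [258.5, 187.0], [255.7, 183.9], [255.6, 182.3], [267.1, 187.4], [267.0, 185.7], [264.0, 182.7], [263.9, 181.0]]
```

>>> step_arm(commands=[[0,0,0,-1,0,-1,1],[0,0,0,-1,0,-1,1],[0,0,0,-1,0,-1,1],[0,0,0,-1,0,-1,1],[0,0,0,-1,0,-1,1],[0,0,0,-1,0,-1,1],[0,0,0,-1,0,-1,1],[0,0,0,-1,0,-1,1],[0,0,0,-1,0,-1,1],[0,0,0,-1,0,-1,1]])

```text
time_s: 2.1
eef_pos: [0.3644, 0.181, 0.2317]
eef_rot: [-0.564, 0.564, 0.427, -0.426]
wrist_force: [0.6, 0.5, -0.1]
opening: 1.001
```

>>> step_arm(commands=[[0,0,0,-1,0.3,-1,0.8],[0,0,0,-1,0.3,-1,0.8],[0,0,0,-1,0.3,-1,0.8],[0,0,0,-1,0.3,-1,0.8],[0,0,0,-1,0.3,-1,0.8],[0,0,0,-1,0.3,-1,0.8],[0,0,0,-1,0.3,-1,0.8],[0,0,0,-1,0.3,-1,0.8]])

```text
time_s: 2.9
eef_pos: [0.5297, -0.1157, 0.159]
eef_rot: [-0.564, 0.564, 0.426, -0.426]
wrist_force: [-0.3, 0.7, 0.4]
opening: 0.801
```

>>> step_arm(commands=[[0,1,0,0,0,0,0.6],[0,1,0,0,0,0,0.6],[0,1,0,0,0,0,0.6],[0,1,0,0,0,0,0.6],[0,1,0,0,0,0,0.6],[0,1,0,0,0,0,0.6],[0,1,0,0,0,0,0.6],[0,1,0,0,0,0,0.6],[0,1,0,0,0,0,0.6],[0,1,0,0,0,0,0.6]])

```text
time_s: 3.9
eef_pos: [0.5291, -0.1139, 0.1594]
eef_rot: [-0.702, 0.702, 0.086, -0.085]
wrist_force: [0.2, -0.5, -0.1]
opening: 0.6
```

```bash
python3 -c "
from mv import *
plan([.549,-.147,.12],.245)"
```

```text
t 3.9 pos [ 0.5291 -0.1139  0.1594] F [ 0.16 -0.49 -0.12] open 0.6
tool x in world [0.971 0.24  0.   ] tool z [-0.24   0.971 -0.   ] y [ 0. -0. -1.]
turn units [ 0.   -0.02  0.  ] shift units: old axes [ 0.38  1.31 -1.23] new axes [ 0.38  1.31 -1.23]
```

>>> step_arm(commands=[[0,0,0,0.38,0.5,-0.63,0.6],[0,0,0,0,0.5,-0.6,0.6],[0,0,0,0,0.3,0,0.6],[0,0,0,0,0,0,0.6]])

```text
time_s: 4.3
eef_pos: [0.5478, -0.1463, 0.1186]
eef_rot: [0.703, -0.701, -0.086, 0.088]
wrist_force: [0.9, -0.1, -0.8]
opening: 0.602
```

```bash
python3 -c "
from mv import *
import cv2
plan([.549,-.147,.045],.245)
im,d=ctrl.camera('scene'); cv2.imwrite('pics/s1.png',cv2.resize(im[140:260,260:440],None,fx=4,fy=4,interpolation=cv2.INTER_CUBIC))"
```

```text
t 4.3 pos [ 0.5478 -0.1463  0.1186] F [ 0.91 -0.14 -0.78] open 0.602
tool x in world [ 0.97   0.244 -0.003] tool z [-0.244  0.97   0.003] y [-0.003  0.002 -1.   ]
turn units [-0.02  0.01 -0.03] shift units: old axes [ 0.04  2.45 -0.04] new axes [ 0.03  2.45 -0.03]
```

View pics/s1.png

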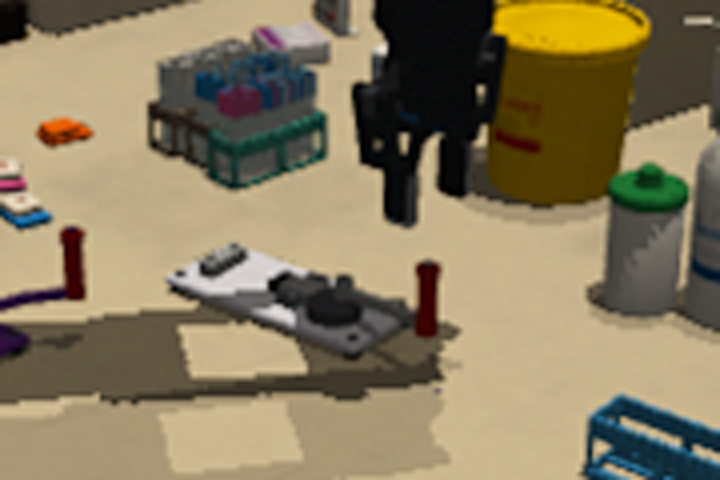

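Knob at crop (428,265); the fingertips straddle it at (400,220) and (452,195), so the tool is aligned. I descend and pinch.

>>> step_arm(commands=[[0,0,0,0,0.7,0,0.6],[0,0,0,0,0.7,0,0.6],[0,0,0,0,0.7,0,0.6],[0,0,0,0,0.3,0,0.6],[0,0,0,0,0,0,0.4],[0,0,0,0,0,0,0.3],[0,0,0,0,0,0,0.22],[0,0,0,0,0,0,0.1],[0,0,0,0,0,0,0.1],[0,0,0,0,0,0,0.1]])

```text
time_s: 5.35
eef_pos: [0.5502, -0.1472, 0.0497]
eef_rot: [-0.701, 0.702, 0.088, -0.086]
wrist_force: [1.2, 2.0, 6.2]
opening: 0.168
```

```bash
python3 -c "
from mv import *
import cv2
plan([.549,-.147,.045],.245)
im,d=ctrl.camera('scene'); cv2.imwrite('pics/s2.png',cv2.resize(im[140:260,260:440],None,fx=4,fy=4,interpolation=cv2.INTER_CUBIC))"
```

```text
t 5.35 pos [ 0.5502 -0.1472  0.0497] F [1.22 1.96 6.2 ] open 0.168
tool x in world [0.97  0.244 0.002] tool z [-0.244  0.97  -0.001] y [ 0.003 -0.001 -1.   ]
turn units [0.01 0.02 0.02] shift units: old axes [-0.04  0.16  0.02] new axes [-0.04  0.16  0.02]
```

View pics/s2.png

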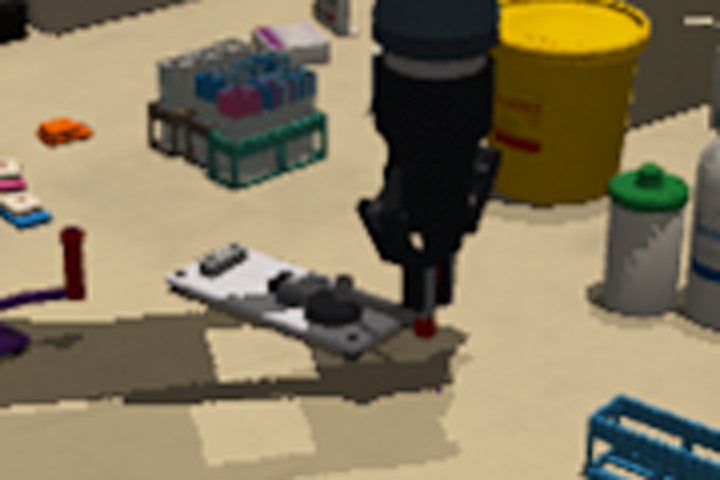

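```bash
python3 -c "
import numpy as np
a=np.r_[1.24,np.linspace(1.12,.04,10),.0,-.04]
p=np.c_[np.sin(1-a),-np.cos(1-a)]*85/30
print(np.c_[a[1:],np.diff(p,axis=0)].round(3))"
```

```text
[[ 1.12   0.334 -0.061]
 [ 1.     0.339 -0.02 ]
 [ 0.88   0.339  0.02 ]
 [ 0.76   0.334  0.061]
 [ 0.64   0.325  0.1  ]
 [ 0.52   0.31   0.139]
 [ 0.4    0.291  0.175]
 [ 0.28   0.268  0.208]
 [ 0.16   0.242  0.239]
 [ 0.04   0.211  0.266]
 [ 0.     0.063  0.094]
 [-0.04   0.059  0.097]]
```

>>> step_arm(commands=[[0,0,0,0.334,0,-0.061,0.1],[0,0,0,0.339,0,-0.02,0.1],[0,0,0,0.339,0,0.02,0.1],[0,0,0,0.334,0,0.061,0.1],[0,0,0,0.325,0,0.1,0.1]])

```text
time_s: 5.9
eef_pos: [0.5975, -0.1323, 0.0496]
eef_rot: [-0.701, 0.702, 0.087, -0.087]
wrist_force: [-3.7, -0.0, 9.1]
opening: 0.169
```

>>> step_arm(commands=[[0,0,0,0.31,0,0.139,0.1],[0,0,0,0.291,0,0.175,0.1],[0,0,0,0.268,0,0.208,0.1],[0,0,0,0.242,0,0.239,0.1]])

```text
time_s: 6.3
eef_pos: [0.6244, -0.1022, 0.0497]
eef_rot: [-0.701, 0.702, 0.087, -0.087]
wrist_force: [-2.4, -1.2, 6.8]
opening: 0.163
```

```bash
cat >> mv.py <<'E'
c=np.load('pics/clamp.npy')
def lev():
    o,R=state(); yw=c[2]; K=np.array([[np.cos(yw),np.sin(yw)],[-np.sin(yw),np.cos(yw)]])
    l=K@(np.array(o['eef_pos'])[:2]-c[:2]); d=l-[0,-.0825]; a=1-np.arctan2(d[0],-d[1])
    F=K@np.array(o['wrist_force'])[:2]; t=np.array([-np.cos(1-a),-np.sin(1-a)]); r=np.array([np.sin(1-a),-np.cos(1-a)])
    print("t",round(o['time_s'],2),"clampxy",l.round(4),"z",round(o['eef_pos'][2],4),"angle",a.round(3),"radius",np.hypot(*d).round(4),"Fclosing-dir",round(F@t,2),"Frad",round(F@r,2),"Fz",round(o['wrist_force'][2],2))
E
python3 -c "
from mv import *
lev()"
```

```text
t 6.3 clampxy [ 0.0626 -0.14  ] z 0.0497 angle 0.172 radius 0.085 Fclosing-dir 2.17 Frad -1.52 Fz 6.78
```

>>> step_arm(commands=[[0,0,0,0.19,0,0.24,0.1],[0,0,0,0.1,0,0.14,0.1],[0,0,0,0,0,0,0.1]])

```text
time_s: 6.6
eef_pos: [0.6301, -0.089, 0.0497]
eef_rot: [-0.701, 0.703, 0.088, -0.087]
wrist_force: [-1.5, -1.9, 6.8]
opening: 0.163
```

```bash
python3 -c "
from mv import *
lev()"
```

```text
t 6.6 clampxy [ 0.0713 -0.1285] z 0.0497 angle 0.003 radius 0.0849 Fclosing-dir 2.31 Frad -0.81 Fz 6.77
```

>>> step_arm(commands=[[0,0,0,0.04,0,0.06,0.1],[0,0,0,0,0,0,0.1]])

```text
time_s: 6.8
eef_pos: [0.6301, -0.0887, 0.0497]
eef_rot: [-0.7, 0.703, 0.087, -0.087]
wrist_force: [-4.3, -6.3, 7.6]
opening: 0.169
```

```bash
python3 -c "
from mv import *
lev()"
```

```text
t 6.8 clampxy [ 0.0714 -0.1283] z 0.0497 angle -0.001 radius 0.0848 Fclosing-dir 7.33 Frad -2.04 Fz 7.65
```

>>> step_arm(commands=[[0,0,0,0,0,0,0.3],[0,0,0,0,0,0,0.5],[0,0,0,0,0,0,0.6],[0,0,0,0,-1,0,0.6],[0,0,0,0,-1,0,0.6],[0,0,0,0,-0.8,0,0.6],[0,1,0,0,0,0,0.6],[0,1,0,0,0,0,0.6],[0,1,0,0,0,0,0.6],[0,1,0,0,0,0,0.6]])

```text
time_s: 7.8
eef_pos: [0.6299, -0.0859, 0.132]
eef_rot: [0.704, -0.704, 0.062, -0.062]
wrist_force: [0.1, 0.4, 0.5]
opening: 0.604
```

```bash
python3 -c "
from mv import *
plan([.4855,.297,.14],-.275)"
```

```text
t 7.8 pos [ 0.6299 -0.0859  0.132 ] F [0.1  0.36 0.46] open 0.604
tool x in world [ 0.985 -0.175 -0.   ] tool z [0.175 0.985 0.   ] y [-0.  0. -1.]
turn units [-0.    0.94 -0.  ] shift units: old axes [-6.97 -0.26 11.72] new axes [-8.1  -0.27 10.98]
```

>>> step_arm(commands=[[0,0.94,0,0,0,0,0.6],[0,0,0,-0.74,0,1,0.6],[0,0,0,-0.74,0,1,0.6],[0,0,0,-0.74,0,1,0.6],[0,0,0,-0.74,0,1,0.6],[0,0,0,-0.74,0,1,0.6],[0,0,0,-0.74,0,1,0.6],[0,0,0,-0.74,0,1,0.6],[0,0,0,-0.74,0,1,0.6],[0,0,0,-0.74,0,1,0.6]])

```text
time_s: 8.8
eef_pos: [0.5087, 0.2289, 0.1322]
eef_rot: [0.701, -0.701, 0.095, -0.095]
wrist_force: [0.9, -0.2, -1.4]
opening: 0.601
```

>>> step_arm(commands=[[0,0,0,-0.74,0,1,0.55],[0,0,0,-0.7,0,1,0.55],[0,0,0,0,0.9,0,0.55],[0,0,0,0,0.9,0,0.55],[0,0,0,0,0,0,0.55]])

```text
time_s: 9.3
eef_pos: [0.4806, 0.2962, 0.0744]
eef_rot: [-0.699, 0.702, -0.097, 0.092]
wrist_force: [-1.3, -0.2, -0.2]
opening: 0.551
```

```bash
python3 -c "
from mv import *
import cv2
plan([.4855,.297,.0025],-.275)
im,d=ctrl.camera('scene'); cv2.imwrite('pics/s3.png',cv2.resize(im[120:240,200:380],None,fx=4,fy=4,interpolation=cv2.INTER_CUBIC))
im,d=ctrl.camera('top'); cv2.imwrite('pics/t3.png',im); cv2.imwrite('pics/t3c.png',cv2.resize(im[150:250,160:380],None,fx=3.6,fy=3.6,interpolation=cv2.INTER_CUBIC))"
```

```text
t 9.3 pos [0.4806 0.2962 0.0744] F [-1.32 -0.19 -0.2 ] open 0.551
tool x in world [ 0.964 -0.266 -0.006] tool z [ 0.266  0.964 -0.004] y [-0.007 -0.003 -1.   ]
turn units [ 0.04  0.05 -0.06] shift units: old axes [0.17 2.4  0.08] new axes [0.15 2.4  0.07]
```

View pics/s3.png

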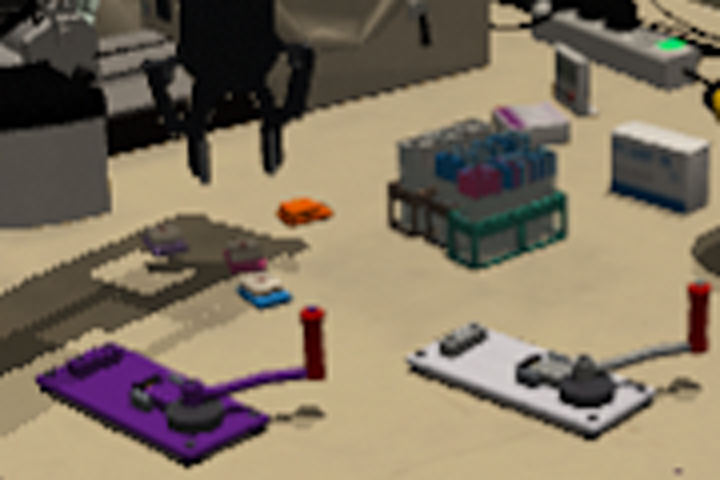

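View pics/t3c.png

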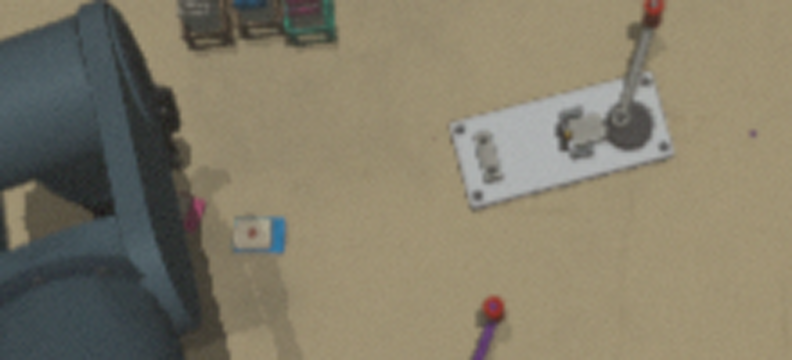

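>>> step_arm(commands=[[0.04,0.05,-0.06,0.15,0,0.07,0.55],[0,0,0,0,0.8,0,0.55],[0,0,0,0,0.8,0,0.55],[0,0,0,0,0.5,0,0.55],[0,0,0,0,0,0,0.55]])

```text
time_s: 9.9
eef_pos: [0.4887, 0.2971, 0.0141]
eef_rot: [0.701, -0.7, 0.096, -0.099]
wrist_force: [-0.4, -0.1, -0.1]
opening: 0.55
```

```bash
python3 -c "
from mv import *
import cv2
plan([.4855,.297,.0025],-.275)
im,d=ctrl.camera('scene'); cv2.imwrite('pics/s4.png',cv2.resize(im[150:210,220:310],None,fx=8,fy=8,interpolation=cv2.INTER_CUBIC))"
```

```text
t 9.9 pos [0.4887 0.2971 0.0141] F [-0.36 -0.08 -0.07] open 0.55
tool x in world [ 0.962 -0.273  0.004] tool z [0.273 0.962 0.003] y [ 0.005  0.001 -1.   ]
turn units [-0.03 -0.01  0.04] shift units: old axes [-0.1   0.39 -0.03] new axes [-0.1   0.39 -0.03]
```

View pics/s4.png

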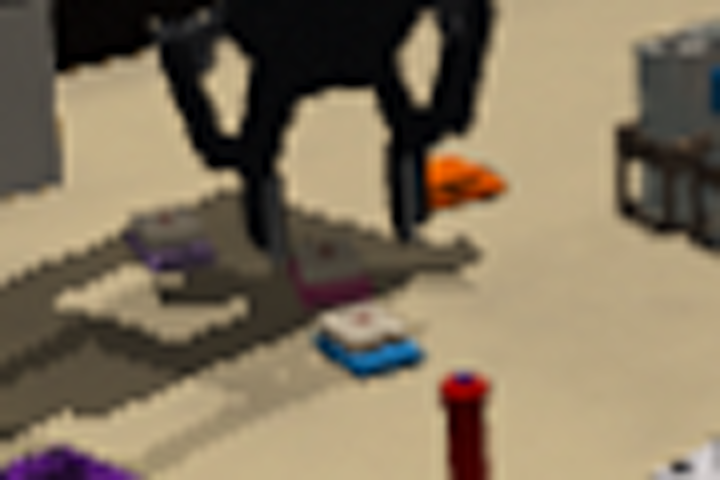

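>>> step_arm(commands=[[0,0,0,-0.08,0.25,0,0.55],[0,0,0,0,0.12,0,0.55],[0,0,0,0,0,0,0.55]])

```text
time_s: 10.25
eef_pos: [0.4871, 0.2984, 0.0042]
eef_rot: [0.702, -0.699, 0.095, -0.1]
wrist_force: [-0.4, -0.1, 0.0]
opening: 0.547
```

```bash
python3 -c "
from mv import *
plan([.4855,.297,.0025],-.275)"
```

```text
t 10.25 pos [0.4871 0.2984 0.0042] F [-0.42 -0.14  0.04] open 0.547
tool x in world [ 0.962 -0.272  0.006] tool z [0.272 0.962 0.004] y [ 0.007  0.002 -1.   ]
turn units [-0.04 -0.01  0.06] shift units: old axes [-0.04  0.06 -0.06] new axes [-0.04  0.06 -0.06]
```

>>> step_arm(commands=[[-0.04,0,0.06,-0.03,0.05,-0.05,0.55],[0,0,0,0,0,0,0.45],[0,0,0,0,0,0,0.4],[0,0,0,0,0,0,0.35],[0,0,0,0,0,0,0.2],[0,0,0,0,0,0,0.2],[0,0,0,0,0,0,0.2]])

```text
time_s: 10.95
eef_pos: [0.4862, 0.2973, 0.0032]
eef_rot: [0.7, -0.7, 0.097, -0.097]
wrist_force: [-2.0, -0.7, 4.7]
opening: 0.294
```

>>> step_arm(commands=[[0,0,0,0,-0.5,0,0.2],[0,0,0,0,-1,0,0.2],[0,0,0,0,-1,0,0.2],[0,0,0,0,-1,0,0.2],[0,0,0,0,0,0,0.2]])

```text
time_s: 11.45
eef_pos: [0.4893, 0.2985, 0.1134]
eef_rot: [0.702, -0.699, 0.094, -0.1]
wrist_force: [1.1, 0.3, -0.1]
opening: 0.291
```

```bash
python3 -c "
from mv import *
import cv2
c=np.load('pics/clamp.npy')
t=c[:2]+np.array([-np.sin(c[2]),np.cos(c[2])])*-.0025
print(c,t)
plan([*t,.06],c[2])
im,d=ctrl.camera('scene'); cv2.imwrite('pics/s5.png',cv2.resize(im[140:200,220:310],None,fx=8,fy=8,interpolation=cv2.INTER_CUBIC))"
```

```text
[0.52972608 0.01836325 0.24501206] [0.5303325  0.01593791]
t 11.45 pos [0.4893 0.2985 0.1134] F [ 1.07  0.3  -0.1 ] open 0.291
tool x in world [ 0.962 -0.272  0.008] tool z [0.272 0.962 0.006] y [ 0.009  0.003 -1.   ]
turn units [-0.03 -4.97  0.09] shift units: old axes [ 3.86  1.76 -8.7 ] new axes [-0.96  1.78 -9.47]
```

View pics/s5.png

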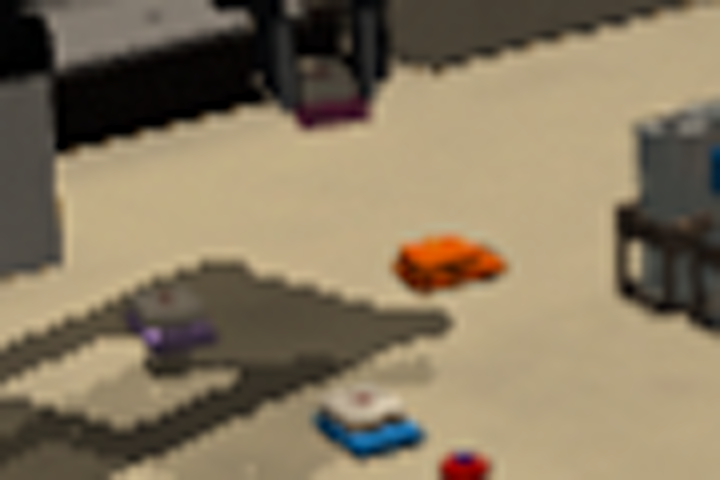

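>>> step_arm(commands=[[0,-1,0,0,0,0,0.2],[0,-1,0,0,0,0,0.2],[0,-1,0,0,0,0,0.2],[0,-1,0,0,0,0,0.2],[0,-0.97,0,0,0,0,0.2],[0,0,0,-0.1,0,-1,0.2],[0,0,0,-0.1,0,-1,0.2],[0,0,0,-0.1,0,-1,0.2],[0,0,0,-0.1,0,-1,0.2],[0,0,0,-0.1,0,-1,0.2]])

```text
time_s: 12.5
eef_pos: [0.5069, 0.1468, 0.1067]
eef_rot: [0.702, -0.702, -0.086, 0.087]
wrist_force: [0.9, 0.6, -0.9]
opening: 0.291
```

>>> step_arm(commands=[[0,0,0,-0.1,0,-1,0.2],[0,0,0,-0.1,0,-1,0.2],[0,0,0,-0.1,0,-1,0.2],[0,0,0,-0.1,0,-0.9,0.2],[0,0,0,0,0.5,-0.5,0.2],[0,0,0,0,0.5,0,0.2],[0,0,0,0,0.4,0,0.2],[0,0,0,0,0,0,0.2],[0,0,0,0,0,0,0.2]])

```text
time_s: 13.4
eef_pos: [0.5274, 0.0177, 0.0648]
eef_rot: [0.702, -0.702, -0.086, 0.087]
wrist_force: [0.3, 0.3, 0.8]
opening: 0.291
```

```bash
python3 -c "
from mv import *
import cv2
c=np.load('pics/clamp.npy')
t=c[:2]+np.array([-np.sin(c[2]),np.cos(c[2])])*-.0025
plan([*t,.06],c[2])
im,d=ctrl.camera('scene'); cv2.imwrite('pics/s6.png',im); cv2.imwrite('pics/s6c.png',cv2.resize(im[165:245,285:395],None,fx=7,fy=7,interpolation=cv2.INTER_CUBIC))
im,d=ctrl.camera('top'); cv2.imwrite('pics/t6.png',im); cv2.imwrite('pics/t6c.png',cv2.resize(im[140:220,265:375],None,fx=7,fy=7,interpolation=cv2.INTER_CUBIC))"
```

```text
t 13.4 pos [0.5274 0.0177 0.0648] F [0.28 0.26 0.76] open 0.291
tool x in world [ 0.97   0.243 -0.002] tool z [-0.243  0.97   0.001] y [-0.002  0.    -1.   ]
turn units [-0.01  0.01 -0.02] shift units: old axes [ 0.08  0.16 -0.08] new axes [ 0.08  0.16 -0.08]
```

View pics/s6c.png

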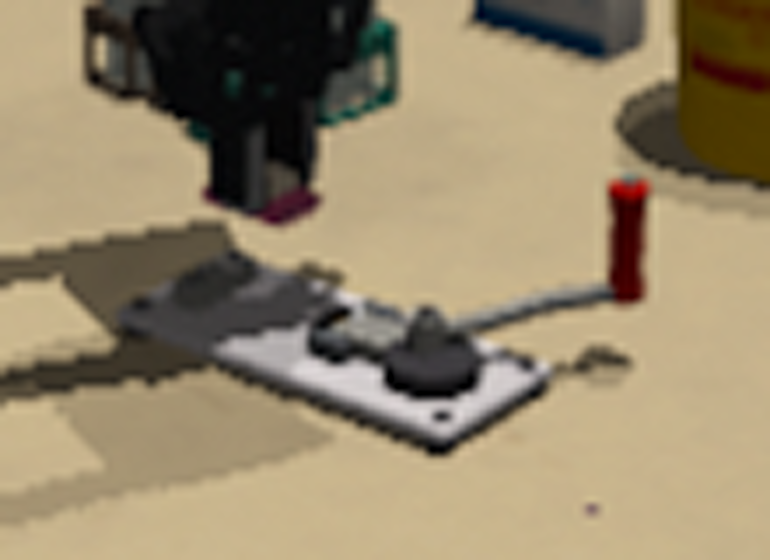

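View pics/t6c.png

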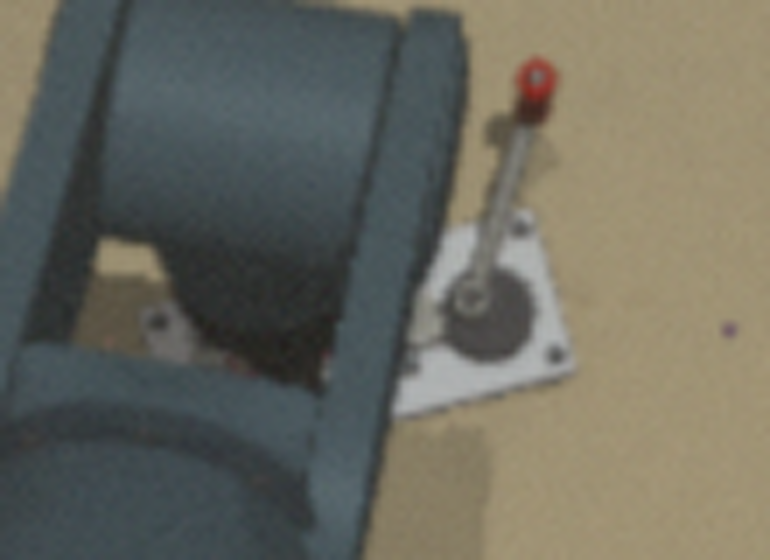

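```bash
cat > ov.py <<'E'
from h import *
def overlay(img,out,boxes,roi,f):
    u0,v0,u1,v1=roi; w=cv2.resize(img[v0:v1,u0:u1],None,fx=f,fy=f,interpolation=cv2.INTER_CUBIC)
    for b,col in boxes:
        p=((proj(b,"scene")-[u0,v0]+.5)*f).round().astype(int)
        for i in range(8):
            for k in(1,2,4):
                if not i&k: cv2.line(w,tuple(map(int,p[i])),tuple(map(int,p[i|k])),col,1)
    cv2.imwrite(out,w)
E
python3 - <<'E'
from ov import *
im=cv2.imread("pics/s6.png"); c=np.load("pics/clamp.npy")
x,y,z=.5274,.0177,.0616
G=(0,255,0)
B=[(box(x,y,c[2],-.014,.014,-.0205,.0205,z,z+.006),G),(box(*c,-.037,.037,-.12,.052,0,.012),(0,255,255)),(box(*c,-.02,.02,.0205,.0325,.012,.024),(255,0,255)),(box(*c,-.011,.011,-.034,-.028,.012,.022),(255,0,0))]
overlay(im,"pics/o6.png",B,(295,180,365,230),11)
E
```

```text
(no output)
```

View pics/o6.png

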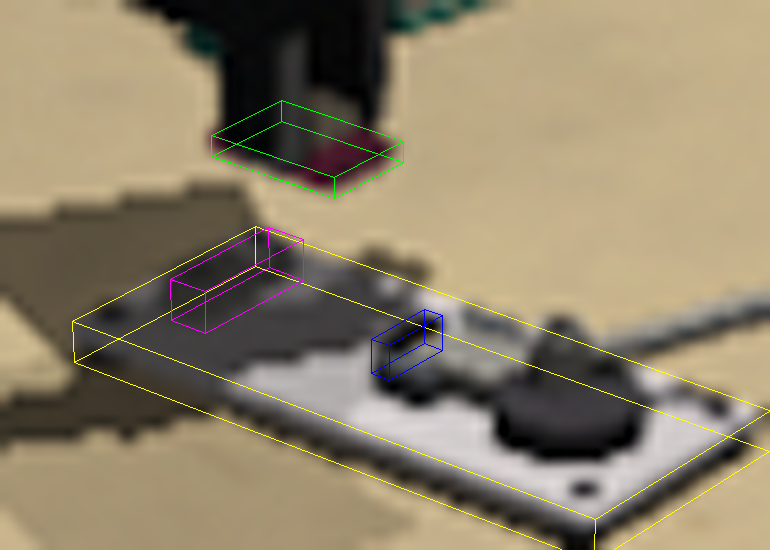

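```bash
python3 - <<'E'
from ov import *
im=cv2.imread("pics/scene0.png"); c=np.load("pics/clamp.npy")
B=[(box(*c,-.037,.037,-.12,.052,0,.012),(0,255,255)),(box(*c,-.02,.02,.0205,.0325,.012,.024),(255,0,255))]
overlay(im,"pics/o0.png",B,(295,190,375,240),10)
c2=c.copy()
top=cv2.imread("pics/t3.png")
import ov
f=10;roi=(280,160,355,215);u0,v0,u1,v1=roi
w=cv2.resize(top[v0:v1,u0:u1],None,fx=f,fy=f,interpolation=cv2.INTER_CUBIC)
for b,col in B+[(box(*c,-.011,.011,-.034,-.028,.012,.022),(255,0,0))]:
    p=((proj(b,"top")-[u0,v0]+.5)*f).round().astype(int)
    for i in range(8):
        for k in(1,2,4):
            if not i&k: cv2.line(w,tuple(map(int,p[i])),tuple(map(int,p[i|k])),col,1)
cv2.imwrite("pics/o3.png",w)
E
```

```text
(no output)
```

View pics/o0.png

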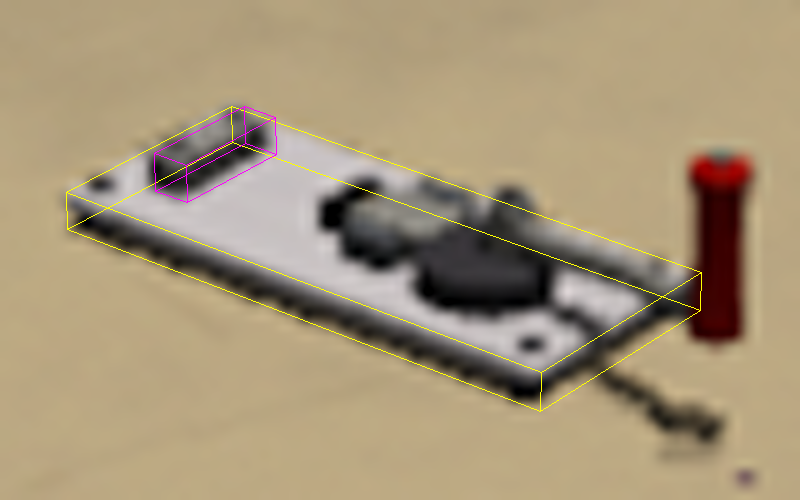

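View pics/o3.png

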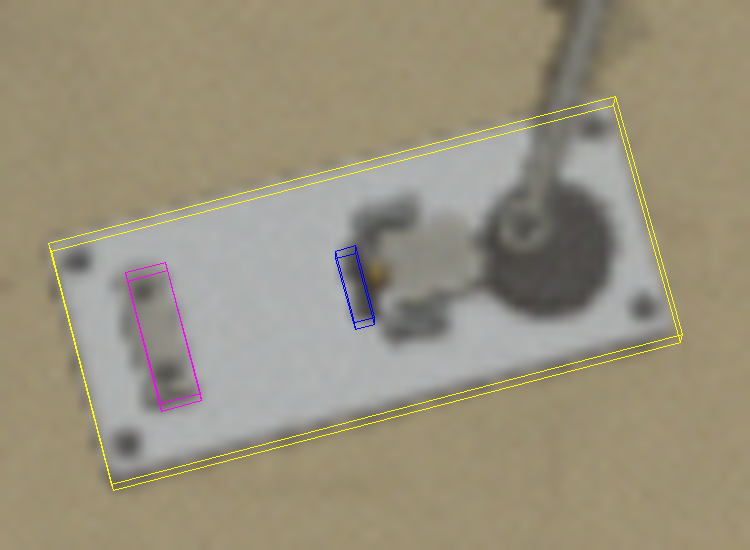

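```bash
python3 - <<'E'
from h import *
c=np.load("pics/clamp.npy"); ims=[cv2.imread("pics/top0.png"),cv2.imread("pics/t3.png")]
for im in ims:
    for z in(.012,.024):
        w=warp(im,"top",*c,z,-.006,.006,-.075,.06,2000).astype(float)
        g=w[...,:].mean(0) # cols x 3
        ys=.06-np.arange(len(g))/2000
        print(z); print([(round(ys[i]*1000,1),int(g[i].mean()),int(g[i,0]-g[i,2])) for i in list(range(0,110,3))+list(range(155,200,3))])
E
```

```text
0.012
[(np.float64(60.0), 127, -38), (np.float64(58.5), 125, -38), (np.float64(57.0), 124, -38), (np.float64(55.5), 120, -34), (np.float64(54.0), 115, -26), (np.float64(52.5), 120, -15), (np.float64(51.0), 135, -6), (np.float64(49.5), 148, 0), (np.float64(48.0), 155, 1), (np.float64(46.5), 158, 1), (np.float64(45.0), 160, 1), (np.float64(43.5), 160, 1), (np.float64(42.0), 159, 1), (np.float64(40.5), 158, 1), (np.float64(39.0), 152, 1), (np.float64(37.5), 136, 0), (np.float64(36.0), 121, -4), (np.float64(34.5), 115, -7), (np.float64(33.0), 116, -8), (np.float64(31.5), 119, -8), (np.float64(30.0), 121, -8), (np.float64(28.5), 122, -8), (np.float64(27.0), 123, -9), (np.float64(25.5), 124, -9), (np.float64(24.0), 124, -8), (np.float64(22.5), 127, -6), (np.float64(21.0), 136, -3), (np.float64(19.5), 148, 0), (np.float64(18.0), 155, 1), (np.float64(16.5), 158, 2), (np.float64(15.0), 159, 2), (np.float64(13.5), 158, 1), (np.float64(12.0), 158, 1), (np.float64(10.5), 159, 2), (np.float64(9.0), 160, 3), (np.float64(7.5), 160, 1), (np.float64(6.0), 159, 1), (np.float64(-17.5), 158, 2), (np.flo
[... 4240 characters left out ...]
.5), 162, 0), (np.float64(18.0), 170, 1), (np.float64(16.5), 174, 1), (np.float64(15.0), 175, 1), (np.float64(13.5), 175, 1), (np.float64(12.0), 176, 1), (np.float64(10.5), 175, 1), (np.float64(9.0), 175, 2), (np.float64(7.5), 175, 2), (np.float64(6.0), 175, 1), (np.float64(-17.5), 176, 2), (np.float64(-19.0), 175, 2), (np.float64(-20.5), 175, 2), (np.float64(-22.0), 175, 2), (np.float64(-23.5), 176, 2), (np.float64(-25.0), 177, 2), (np.float64(-26.5), 171, 2), (np.float64(-28.0), 151, 1), (np.float64(-29.5), 121, 0), (np.float64(-31.0), 90, -2), (np.float64(-32.5), 70, -5), (np.float64(-34.0), 65, -9), (np.float64(-35.5), 73, -19), (np.float64(-37.0), 88, -30), (np.float64(-38.5), 98, -31)]
```

```bash
python3 -c "
from mv import *
t=c[:2]+np.array([-np.sin(c[2]),np.cos(c[2])])*-.0035
plan([*t,.0155],c[2]); print(t)"
```

```text
t 13.5 pos [0.5284 0.0175 0.066 ] F [ 0.58  0.57 -0.37] open 0.292
tool x in world [0.97  0.243 0.001] tool z [-0.243  0.97  -0.   ] y [ 0.001 -0.    -1.   ]
turn units [0.   0.01 0.  ] shift units: old axes [ 0.05  1.68 -0.1 ] new axes [ 0.05  1.68 -0.1 ]
[0.53057507 0.01496777]
```

>>> step_arm(commands=[[0,0,0,0.05,0.4,-0.1,0.2],[0,0,0,0,0.4,0,0.2],[0,0,0,0,0.4,0,0.2],[0,0,0,0,0.2,0,0.2],[0,0,0,0,0,0,0.2],[0,0,0,0,0,0,0.2]])

```text
time_s: 14.1
eef_pos: [0.5302, 0.0145, 0.0234]
eef_rot: [0.702, -0.702, -0.086, 0.086]
wrist_force: [-0.2, 0.5, 0.2]
opening: 0.291
```

```bash
python3 -c "
from mv import *
t=c[:2]+np.array([-np.sin(c[2]),np.cos(c[2])])*-.0035
plan([*t,.0155],c[2]); print(t)
import cv2
im,d=ctrl.camera('scene'); cv2.imwrite('pics/s7.png',im)
from ov import *
x,y,z=ctrl.get_obs()['eef_pos']; z-=.0032
overlay(im,'pics/o7.png',[(box(x,y,c[2],-.014,.014,-.0205,.0205,z,z+.006),(0,255,0)),(box(*c,-.02,.02,.0205,.0325,.012,.024),(255,0,255))],(295,180,365,230),11)"
```

```text
t 14.1 pos [0.5302 0.0145 0.0234] F [-0.24  0.55  0.21] open 0.291
tool x in world [ 0.97   0.242 -0.   ] tool z [-0.242  0.97   0.   ] y [-0.  0. -1.]
turn units [-0. -0. -0.] shift units: old axes [0.02 0.26 0.01] new axes [0.02 0.26 0.01]
[0.53057507 0.01496777]
```

View pics/o7.png

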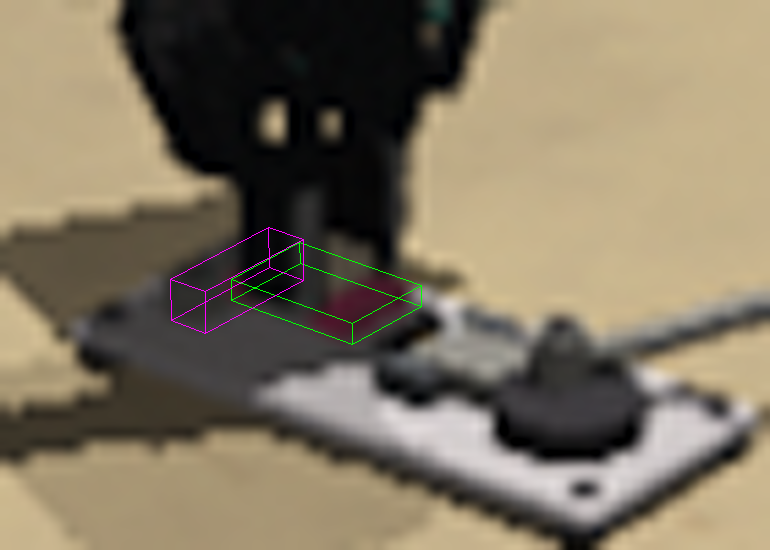

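>>> step_arm(commands=[[0,0,0,0,0.15,0,0.2],[0,0,0,0,0.08,0,0.2],[0,0,0,0,0,0,0.2],[0,0,0,0,0,0,0.2]])

```text
time_s: 14.55
eef_pos: [0.5302, 0.0145, 0.0168]
eef_rot: [0.702, -0.702, -0.086, 0.086]
wrist_force: [-0.5, 0.7, 0.1]
opening: 0.292
```

>>> step_arm(commands=[[0,0,0,0,0.04,0,0.2],[0,0,0,0,0,0,0.2]])

```text
time_s: 14.75
eef_pos: [0.5303, 0.0145, 0.0156]
eef_rot: [0.702, -0.702, -0.086, 0.086]
wrist_force: [-0.2, 0.2, 0.3]
opening: 0.293
```

>>> step_arm(commands=[[0,0,0,0,0.02,0,0.2],[0,0,0,0,0,0,0.2]])

```text
time_s: 14.95
eef_pos: [0.5304, 0.0145, 0.0153]
eef_rot: [-0.702, 0.702, 0.086, -0.086]
wrist_force: [-1.3, -0.9, 2.8]
opening: 0.295
```

>>> step_arm(commands=[[0,0,0,0,0,0,0.33],[0,0,0,0,0,0,0.37],[0,0,0,0,0,0,0.45],[0,0,0,0,0,0,0.55],[0,0,0,0,-0.3,0,0.55],[0,0,0,0,-0.7,0,0.55],[0,0,0,0,-1,0,0.55],[0,0,0,0,-1,0,0.55],[0,0,0,0,-0.7,0,0.55]])

```text
time_s: 15.85
eef_pos: [0.5311, 0.0143, 0.1288]
eef_rot: [-0.702, 0.702, 0.087, -0.085]
wrist_force: [1.3, -0.5, 0.9]
opening: 0.553
```

```bash
python3 -c "
from mv import *
plan([.6301,-.0887,.13],c[2])
import cv2
im,d=ctrl.camera('scene'); cv2.imwrite('pics/s8.png',im)
cv2.imwrite('pics/s8c.png',cv2.resize(im[180:235,295:385],None,fx=8,fy=8,interpolation=cv2.INTER_CUBIC))"
```

```text
t 15.85 pos [0.5311 0.0143 0.1288] F [ 1.34 -0.53  0.94] open 0.553
tool x in world [0.97  0.242 0.002] tool z [-0.242  0.97  -0.001] y [ 0.003 -0.001 -1.   ]
turn units [ 0.01 -0.    0.02] shift units: old axes [ 2.37 -0.03 -4.13] new axes [ 2.37 -0.04 -4.13]
```

View pics/s8c.png

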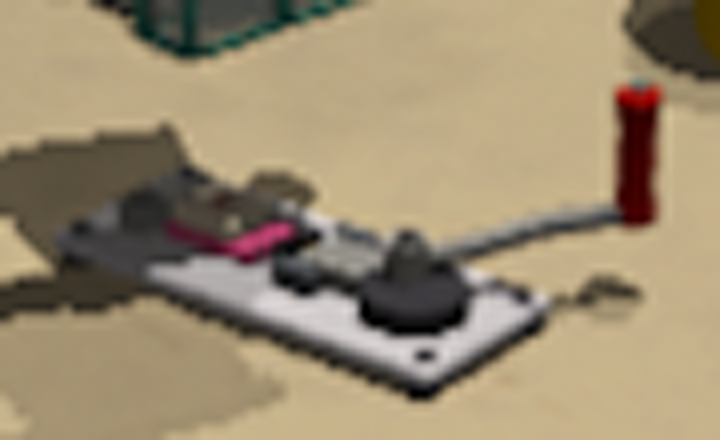

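The cassette lies flat in the nest at crop (235,220), between the fence (150,200) and the pad (285,265). Next I go to the knob.

>>> step_arm(commands=[[0,0,0,0.6,0,-1,0.55],[0,0,0,0.6,0,-1,0.55],[0,0,0,0.6,0,-1,0.6],[0,0,0,0.57,0,-1,0.6],[0,0,0,0,0,-0.13,0.6],[0,0,0,0,0,0,0.6],[0,0,0,0,0,0,0.6]])

```text
time_s: 16.6
eef_pos: [0.6283, -0.0876, 0.1256]
eef_rot: [0.702, -0.701, -0.086, 0.087]
wrist_force: [0.9, 0.2, 0.1]
opening: 0.6
```

```bash
python3 -c "
from mv import *
plan([.6301,-.0887,.048],c[2])
from h import *
im,d=ctrl.camera('top'); cv2.imwrite('pics/t9.png',im)
cv2.imwrite('pics/t9c.png',cv2.resize(im[140:220,265:375],None,fx=7,fy=7,interpolation=cv2.INTER_CUBIC))
w=warp(im,'top',*c,.012,-.03,.03,-.06,.06,5000);cv2.imwrite('pics/w9.png',w)"
```

```text
t 16.6 pos [ 0.6283 -0.0876  0.1256] F [0.92 0.17 0.11] open 0.6
tool x in world [ 0.97   0.242 -0.001] tool z [-0.242  0.97   0.001] y [-0.001  0.001 -1.   ]
turn units [-0.01 -0.   -0.01] shift units: old axes [ 0.05  2.59 -0.05] new axes [ 0.05  2.59 -0.05]
```

View pics/t9c.png

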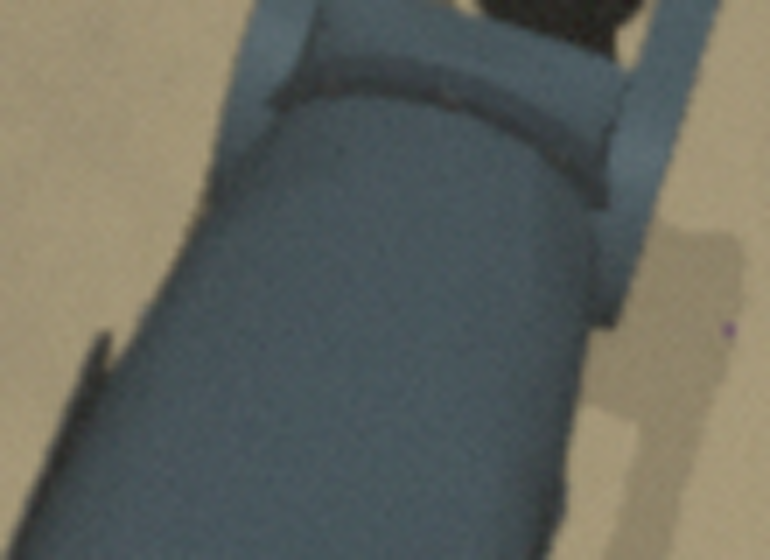

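View pics/w9.png

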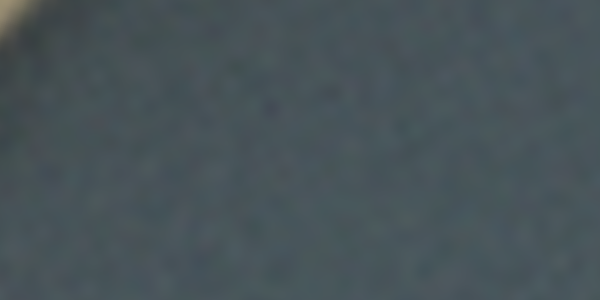

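The top view is blocked by the arm. The scene view already showed the seating, so I pinch the knob.

>>> step_arm(commands=[[0,0,0,0.05,0.8,-0.05,0.6],[0,0,0,0,0.8,0,0.6],[0,0,0,0,0.8,0,0.6],[0,0,0,0,0.1,0,0.6],[0,0,0,0,0,0,0.4],[0,0,0,0,0,0,0.25],[0,0,0,0,0,0,0.1],[0,0,0,0,0,0,0.1],[0,0,0,0,0,0,0.1],[0,0,0,0,0,0,0.1]])

```text
time_s: 17.65
eef_pos: [0.6307, -0.09, 0.0527]
eef_rot: [-0.702, 0.702, 0.086, -0.087]
wrist_force: [-5.8, -0.7, 4.0]
opening: 0.169
```

```bash
python3 -c "
from mv import *
lev(); lev()
import numpy as np
a=np.r_[0,np.arange(.12,1.4,.12)]
p=np.c_[np.sin(1-a),-np.cos(1-a)]*85/30
print(np.c_[a[1:],np.diff(p,axis=0)].round(3))"
```

```text
t 17.65 clampxy [ 0.0717 -0.1296] z 0.0527 angle 0.01 radius 0.0858 Fclosing-dir 2.53 Frad -5.26 Fz 4.01
t 17.65 clampxy [ 0.0717 -0.1296] z 0.0527 angle 0.01 radius 0.0858 Fclosing-dir 2.53 Frad -5.26 Fz 4.01
[[ 0.12  -0.2   -0.274]
 [ 0.24  -0.232 -0.248]
 [ 0.36  -0.26  -0.219]
 [ 0.48  -0.284 -0.186]
 [ 0.6   -0.304 -0.151]
 [ 0.72  -0.32  -0.113]
 [ 0.84  -0.332 -0.074]
 [ 0.96  -0.338 -0.034]
 [ 1.08  -0.34   0.007]
 [ 1.2   -0.336  0.047]
 [ 1.32  -0.328  0.087]]
```

>>> step_arm(commands=[[0,0,0,-0.24,0,-0.247,0.1],[0,0,0,-0.232,0,-0.248,0.1],[0,0,0,-0.26,0,-0.219,0.1],[0,0,0,-0.284,0,-0.186,0.1],[0,0,0,0,0,0,0.1]])

```text
time_s: 18.15
eef_pos: [0.6079, -0.1253, 0.0526]
eef_rot: [-0.701, 0.702, 0.086, -0.085]
wrist_force: [-3.0, -0.0, 8.2]
opening: 0.166
```

```bash
python3 -c "
from mv import *
lev()"
```

```text
t 18.15 clampxy [ 0.041  -0.1583] z 0.0526 angle 0.504 radius 0.0862 Fclosing-dir 2.21 Frad -1.98 Fz 8.21
```

>>> step_arm(commands=[[0,0,0,-0.304,0,-0.151,0.1]])

```text
time_s: 18.25
eef_pos: [0.6016, -0.1306, 0.0528]
eef_rot: [-0.701, 0.702, 0.087, -0.085]
wrist_force: [1.2, 4.1, 6.9]
opening: 0.169
```

```bash
python3 -c "
from mv import *
lev()"
```

```text
t 18.25 clampxy [ 0.0336 -0.162 ] z 0.0528 angle 0.6 radius 0.0863 Fclosing-dir -3.37 Frad -2.54 Fz 6.92
```

>>> step_arm(commands=[[0,0,0,0,0,0,0.1]])

```text
time_s: 18.35
eef_pos: [0.6003, -0.1316, 0.0527]
eef_rot: [-0.701, 0.702, 0.086, -0.085]
wrist_force: [-2.7, 1.1, 7.9]
opening: 0.168
```

```bash
python3 -c "
from mv import *
lev()"
```

```text
t 18.35 clampxy [ 0.0321 -0.1626] z 0.0527 angle 0.619 radius 0.0863 Fclosing-dir 1.5 Frad -2.5 Fz 7.94
```

>>> step_arm(commands=[[0,0,0,-0.118,0,-0.009,0.1],[0,0,0,-0.108,0,-0.036,0.1],[0,0,0,-0.109,0,-0.031,0.1],[0,0,0,-0.11,0,-0.027,0.1]])

```text
time_s: 18.75
eef_pos: [0.5899, -0.1379, 0.0529]
eef_rot: [-0.701, 0.703, 0.088, -0.084]
wrist_force: [3.6, -0.5, 5.9]
opening: 0.166
```

```bash
python3 -c "
from mv import *
lev()
import numpy as np
a=np.arange(.76,2.0,.02)
p=np.c_[np.sin(1-a),-np.cos(1-a)]*85/30
print(np.c_[a[1:],np.diff(p,axis=0)].round(3)[::2].tolist())"
```

```text
t 18.75 clampxy [ 0.0205 -0.1662] z 0.0529 angle 0.76 radius 0.0862 Fclosing-dir -2.96 Frad 2.1 Fz 5.94
[[0.78, -0.055, -0.013], [0.82, -0.056, -0.011], [0.86, -0.056, -0.008], [0.9, -0.056, -0.006], [0.94, -0.057, -0.004], [0.98, -0.057, -0.002], [1.02, -0.057, 0.001], [1.06, -0.057, 0.003], [1.1, -0.056, 0.005], [1.14, -0.056, 0.007], [1.18, -0.056, 0.01], [1.22, -0.055, 0.012], [1.26, -0.055, 0.014], [1.3, -0.054, 0.016], [1.34, -0.054, 0.018], [1.38, -0.053, 0.02], [1.42, -0.052, 0.023], [1.46, -0.051, 0.025], [1.5, -0.05, 0.027], [1.54, -0.049, 0.029], [1.58, -0.048, 0.031], [1.62, -0.046, 0.032], [1.66, -0.045, 0.034], [1.7, -0.044, 0.036], [1.74, -0.042, 0.038], [1.78, -0.041, 0.039], [1.82, -0.039, 0.041], [1.86, -0.037, 0.043], [1.9, -0.036, 0.044], [1.94, -0.034, 0.045], [1.98, -0.032, 0.047]]
```

>>> step_arm(commands=[[0,0,0,-0.053,0,-0.025,0.1],[0,0,0,-0.056,0,-0.012,0.1],[0,0,0,-0.056,0,-0.011,0.1],[0,0,0,-0.056,0,-0.01,0.1],[0,0,0,-0.056,0,-0.008,0.1]])

```text
time_s: 19.25
eef_pos: [0.5822, -0.1417, 0.0528]
eef_rot: [-0.701, 0.703, 0.088, -0.085]
wrist_force: [2.4, -0.1, 6.8]
opening: 0.166
```

```bash
python3 -c "
from mv import *
lev()"
```

```text
t 19.25 clampxy [ 0.0121 -0.168 ] z 0.0528 angle 0.859 radius 0.0863 Fclosing-dir -2.18 Frad 1.03 Fz 6.85
```

>>> step_arm(commands=[[0,0,0,-0.056,0,-0.007,0.1],[0,0,0,-0.056,0,-0.006,0.1],[0,0,0,-0.057,0,-0.005,0.1],[0,0,0,-0.057,0,-0.004,0.1],[0,0,0,-0.057,0,-0.002,0.1]])

```text
time_s: 19.75
eef_pos: [0.5742, -0.1445, 0.0528]
eef_rot: [-0.701, 0.703, 0.088, -0.085]
wrist_force: [2.5, 0.4, 6.0]
opening: 0.166
```

```bash
python3 -c "
from mv import *
lev()"
```

```text
t 19.75 clampxy [ 0.0036 -0.1688] z 0.0528 angle 0.958 radius 0.0863 Fclosing-dir -2.53 Frad 0.35 Fz 5.99
```

>>> step_arm(commands=[[0,0,0,-0.057,0,-0.001,0.1],[0,0,0,-0.057,0,0.001,0.1],[0,0,0,-0.057,0,0.002,0.1],[0,0,0,-0.057,0,0.003,0.1]])

```text
time_s: 20.15
eef_pos: [0.5676, -0.1462, 0.0529]
eef_rot: [-0.701, 0.703, 0.088, -0.084]
wrist_force: [2.3, -0.6, 6.3]
opening: 0.167
```

```bash
python3 -c "
from mv import *
lev()"
```

```text
t 20.15 clampxy [-0.0032 -0.1688] z 0.0529 angle 1.037 radius 0.0864 Fclosing-dir -2.16 Frad 1.08 Fz 6.29
```

>>> step_arm(commands=[[0,0,0,-0.056,0,0.003,0.1],[0,0,0,-0.056,0,0.004,0.1],[0,0,0,-0.056,0,0.006,0.1],[0,0,0,-0.056,0,0.007,0.1]])

```text
time_s: 20.55
eef_pos: [0.5609, -0.1473, 0.0529]
eef_rot: [-0.701, 0.703, 0.088, -0.084]
wrist_force: [3.4, -1.3, 5.6]
opening: 0.169
```

```bash
python3 -c "
from mv import *
lev()"
```

```text
t 20.55 clampxy [-0.01   -0.1683] z 0.0529 angle 1.116 radius 0.0864 Fclosing-dir -3.24 Frad 1.75 Fz 5.65
```

>>> step_arm(commands=[[0,0,0,-0.056,0,0.008,0.1],[0,0,0,-0.056,0,0.009,0.1],[0,0,0,-0.056,0,0.01,0.1]])

```text
time_s: 20.85
eef_pos: [0.5559, -0.1478, 0.0529]
eef_rot: [-0.701, 0.703, 0.088, -0.084]
wrist_force: [3.5, -0.7, 5.1]
opening: 0.164
```

```bash
python3 -c "
from mv import *
lev()"
```

```text
t 20.85 clampxy [-0.015  -0.1676] z 0.0529 angle 1.174 radius 0.0864 Fclosing-dir -3.4 Frad 0.95 Fz 5.11
```

>>> step_arm(commands=[[0,0,0,-0.033,0,0.006,0.1],[0,0,0,-0.033,0,0.006,0.1]])

```text
time_s: 21.05
eef_pos: [0.5538, -0.1479, 0.0529]
eef_rot: [-0.701, 0.703, 0.088, -0.084]
wrist_force: [3.7, -0.9, 6.8]
opening: 0.166
```

```bash
python3 -c "
from mv import *
lev()"
```

```text
t 21.05 clampxy [-0.017  -0.1672] z 0.0529 angle 1.198 radius 0.0864 Fclosing-dir -3.65 Frad 1.06 Fz 6.77
```

>>> step_arm(commands=[[0,0,0,-0.033,0,0.007,0.1],[0,0,0,-0.033,0,0.007,0.1]])

```text
time_s: 21.25
eef_pos: [0.5518, -0.148, 0.0529]
eef_rot: [-0.701, 0.703, 0.088, -0.084]
wrist_force: [2.0, -0.9, 5.7]
opening: 0.17
```

```bash
python3 -c "
from mv import *
lev()"
```

```text
t 21.25 clampxy [-0.0189 -0.1668] z 0.0529 angle 1.221 radius 0.0864 Fclosing-dir -1.96 Frad 0.94 Fz 5.66
```

>>> step_arm(commands=[[0,0,0,-0.032,0,0.008,0.1],[0,0,0,-0.032,0,0.008,0.1]])

```text
time_s: 21.45
eef_pos: [0.5498, -0.1481, 0.0529]
eef_rot: [-0.701, 0.703, 0.088, -0.084]
wrist_force: [2.5, -1.2, 5.5]
opening: 0.17
```

```bash
python3 -c "
from mv import *
lev()"
```

```text
t 21.45 clampxy [-0.0209 -0.1663] z 0.0529 angle 1.244 radius 0.0864 Fclosing-dir -2.51 Frad 1.17 Fz 5.5
```

>>> step_arm(commands=[[0,0,0,-0.032,0,0.008,0.1],[0,0,0,-0.032,0,0.009,0.1]])

```text
time_s: 21.65
eef_pos: [0.5479, -0.148, 0.0529]
eef_rot: [-0.701, 0.703, 0.088, -0.084]
wrist_force: [4.1, -1.5, 6.5]
opening: 0.165
```

```bash
python3 -c "
from mv import *
lev()"
```

```text
t 21.65 clampxy [-0.0228 -0.1658] z 0.0529 angle 1.267 radius 0.0864 Fclosing-dir -4.14 Frad 1.39 Fz 6.54
```

>>> step_arm(commands=[[0,0,0,-0.032,0,0.009,0.1],[0,0,0,-0.032,0,0.009,0.1]])

```text
time_s: 21.85
eef_pos: [0.5459, -0.148, 0.0529]
eef_rot: [-0.701, 0.703, 0.088, -0.084]
wrist_force: [3.0, -2.3, 6.0]
opening: 0.17
```

```bash
python3 -c "
from mv import *
lev()"
```

```text
t 21.85 clampxy [-0.0247 -0.1653] z 0.0529 angle 1.29 radius 0.0864 Fclosing-dir -3.13 Frad 2.2 Fz 5.95
```

>>> step_arm(commands=[[0,0,0,-0.032,0,0.01,0.1],[0,0,0,-0.032,0,0.01,0.1]])

```text
time_s: 22.05
eef_pos: [0.5438, -0.1478, 0.0529]
eef_rot: [-0.701, 0.703, 0.088, -0.084]
wrist_force: [2.2, -0.9, 5.3]
opening: 0.163
```

```bash
python3 -c "
from mv import *
lev()"
```

```text
t 22.05 clampxy [-0.0266 -0.1647] z 0.0529 angle 1.313 radius 0.0864 Fclosing-dir -2.27 Frad 0.78 Fz 5.27
```

>>> step_arm(commands=[[0,0,0,-0.032,0,0.01,0.1],[0,0,0,-0.032,0,0.011,0.1]])

```text
time_s: 22.25
eef_pos: [0.5418, -0.1477, 0.0529]
eef_rot: [-0.701, 0.703, 0.088, -0.084]
wrist_force: [3.0, -0.9, 7.0]
opening: 0.169
```

```bash
python3 -c "
from mv import *
lev()
import cv2
im,d=ctrl.camera('scene'); cv2.imwrite('pics/s10.png',im)
cv2.imwrite('pics/s10c.png',cv2.resize(im[180:235,295:385],None,fx=8,fy=8,interpolation=cv2.INTER_CUBIC))
lev()"
```

```text
t 22.25 clampxy [-0.0285 -0.164 ] z 0.0529 angle 1.337 radius 0.0863 Fclosing-dir -3.06 Frad 0.59 Fz 6.97
t 22.3 clampxy [-0.0287 -0.164 ] z 0.0528 angle 1.338 radius 0.0864 Fclosing-dir -1.53 Frad 1.1 Fz 6.51
```

View pics/s10c.png

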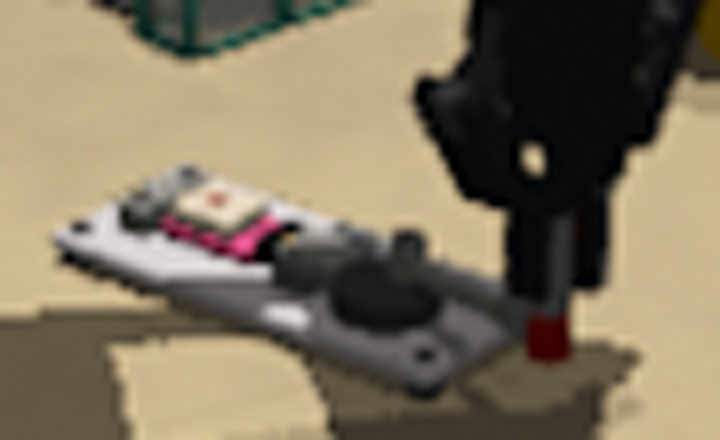

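The pad is now against the cassette, which is at the fence or nearly so. I continue in small steps, reading the force each time.

>>> step_arm(commands=[[0,0,0,-0.031,0,0.011,0.1],[0,0,0,-0.031,0,0.011,0.1]])

```text
time_s: 22.5
eef_pos: [0.5399, -0.1475, 0.0529]
eef_rot: [-0.701, 0.703, 0.088, -0.084]
wrist_force: [3.2, -1.4, 7.3]
opening: 0.168
```

```bash
python3 -c "
from mv import *
lev()"
```

```text
t 22.5 clampxy [-0.0304 -0.1634] z 0.0529 angle 1.359 radius 0.0864 Fclosing-dir -3.33 Frad 1.02 Fz 7.26
```

>>> step_arm(commands=[[0,0,0,-0.031,0,0.012,0.1],[0,0,0,-0.031,0,0.012,0.1]])

```text
time_s: 22.7
eef_pos: [0.5379, -0.1472, 0.0528]
eef_rot: [-0.701, 0.703, 0.088, -0.084]
wrist_force: [2.9, -1.2, 7.2]
opening: 0.166
```

```bash
python3 -c "
from mv import *
lev()"
```

```text
t 22.7 clampxy [-0.0322 -0.1626] z 0.0528 angle 1.383 radius 0.0864 Fclosing-dir -3.08 Frad 0.76 Fz 7.2
```

>>> step_arm(commands=[[0,0,0,-0.031,0,0.012,0.1],[0,0,0,-0.031,0,0.013,0.1]])

```text
time_s: 22.9
eef_pos: [0.5359, -0.147, 0.0528]
eef_rot: [-0.701, 0.703, 0.088, -0.084]
wrist_force: [3.4, -2.2, 6.3]
opening: 0.167
```

```bash
python3 -c "
from mv import *
lev()"
```

```text
t 22.9 clampxy [-0.0341 -0.1619] z 0.0528 angle 1.406 radius 0.0864 Fclosing-dir -3.73 Frad 1.66 Fz 6.3
```

>>> step_arm(commands=[[0,0,0,-0.03,0,0.013,0.1],[0,0,0,-0.03,0,0.014,0.1]])

```text
time_s: 23.1
eef_pos: [0.534, -0.1466, 0.0529]
eef_rot: [-0.701, 0.703, 0.088, -0.084]
wrist_force: [3.0, -1.0, 6.6]
opening: 0.167
```

```bash
python3 -c "
from mv import *
lev()"
```

```text
t 23.1 clampxy [-0.0359 -0.1611] z 0.0529 angle 1.428 radius 0.0864 Fclosing-dir -3.09 Frad 0.4 Fz 6.57
```

>>> step_arm(commands=[[0,0,0,-0.03,0,0.014,0.1],[0,0,0,-0.03,0,0.014,0.1]])

```text
time_s: 23.3
eef_pos: [0.532, -0.1462, 0.0529]
eef_rot: [-0.701, 0.703, 0.088, -0.084]
wrist_force: [3.0, -1.2, 7.1]
opening: 0.17
```

```bash
python3 -c "
from mv import *
lev()"
```

```text
t 23.3 clampxy [-0.0377 -0.1602] z 0.0529 angle 1.451 radius 0.0864 Fclosing-dir -3.21 Frad 0.56 Fz 7.09
```

>>> step_arm(commands=[[0,0,0,-0.03,0,0.015,0.1],[0,0,0,-0.03,0,0.015,0.1]])

```text
time_s: 23.5
eef_pos: [0.5301, -0.1458, 0.0528]
eef_rot: [-0.701, 0.703, 0.088, -0.084]
wrist_force: [2.5, -1.9, 6.7]
opening: 0.165
```

```bash
python3 -c "
from mv import *
lev()"
```

```text
t 23.5 clampxy [-0.0395 -0.1593] z 0.0528 angle 1.475 radius 0.0864 Fclosing-dir -2.89 Frad 1.23 Fz 6.72
```

>>> step_arm(commands=[[0,0,0,-0.029,0,0.015,0.1],[0,0,0,-0.029,0,0.016,0.1]])

```text
time_s: 23.7
eef_pos: [0.5282, -0.1453, 0.0529]
eef_rot: [-0.701, 0.703, 0.088, -0.084]
wrist_force: [3.2, -1.1, 6.3]
opening: 0.168
```

```bash
python3 -c "
from mv import *
lev()"
```

```text
t 23.7 clampxy [-0.0412 -0.1584] z 0.0529 angle 1.498 radius 0.0864 Fclosing-dir -3.38 Frad 0.27 Fz 6.27
```

>>> step_arm(commands=[[0,0,0,-0.029,0,0.016,0.1],[0,0,0,-0.029,0,0.016,0.1]])

```text
time_s: 23.9
eef_pos: [0.5262, -0.1448, 0.0528]
eef_rot: [-0.701, 0.703, 0.088, -0.084]
wrist_force: [2.9, -0.5, 6.2]
opening: 0.168
```

```bash
python3 -c "
from mv import *
lev()"
```

```text
t 23.9 clampxy [-0.043  -0.1574] z 0.0528 angle 1.521 radius 0.0864 Fclosing-dir -2.89 Frad -0.31 Fz 6.17
```

>>> step_arm(commands=[[0,0,0,-0.029,0,0.017,0.1],[0,0,0,-0.029,0,0.017,0.1]])

```text
time_s: 24.1
eef_pos: [0.5243, -0.1442, 0.0528]
eef_rot: [-0.701, 0.703, 0.088, -0.084]
wrist_force: [2.4, -0.1, 6.7]
opening: 0.169
```

```bash
python3 -c "
from mv import *
lev()
import cv2
im,d=ctrl.camera('scene'); cv2.imwrite('pics/s11.png',im)
cv2.imwrite('pics/s11c.png',cv2.resize(im[180:235,295:385],None,fx=8,fy=8,interpolation=cv2.INTER_CUBIC))"
```

```text
t 24.1 clampxy [-0.0447 -0.1564] z 0.0528 angle 1.544 radius 0.0864 Fclosing-dir -2.33 Frad -0.65 Fz 6.66
```

View pics/s11c.png

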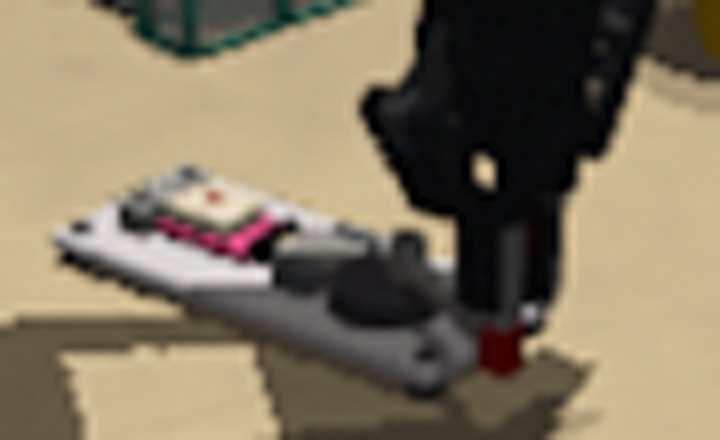

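>>> step_arm(commands=[[0,0,0,-0.028,0,0.017,0.1],[0,0,0,-0.028,0,0.018,0.1]])

```text
time_s: 24.35
eef_pos: [0.5224, -0.1436, 0.0528]
eef_rot: [-0.701, 0.703, 0.088, -0.084]
wrist_force: [1.7, -1.5, 7.5]
opening: 0.164
```

```bash
python3 -c "
from mv import *
lev()"
```

```text
t 24.35 clampxy [-0.0464 -0.1554] z 0.0528 angle 1.567 radius 0.0864 Fclosing-dir -2.03 Frad 0.86 Fz 7.55
```

>>> step_arm(commands=[[0,0,0,-0.028,0,0.018,0.1],[0,0,0,-0.028,0,0.018,0.1]])

```text
time_s: 24.55
eef_pos: [0.5206, -0.143, 0.0528]
eef_rot: [-0.701, 0.703, 0.088, -0.084]
wrist_force: [2.8, -2.3, 6.9]
opening: 0.166
```

```bash
python3 -c "
from mv import *
lev()"
```

```text
t 24.55 clampxy [-0.048  -0.1543] z 0.0528 angle 1.589 radius 0.0864 Fclosing-dir -3.43 Frad 1.19 Fz 6.87
```

>>> step_arm(commands=[[0,0,0,-0.027,0,0.018,0.1],[0,0,0,-0.027,0,0.019,0.1]])

```text
time_s: 24.75
eef_pos: [0.519, -0.1424, 0.0529]
eef_rot: [-0.7, 0.703, 0.088, -0.084]
wrist_force: [5.3, -1.1, 5.0]
opening: 0.168
```

```bash
python3 -c "
from mv import *
lev()"
```

```text
t 24.75 clampxy [-0.0494 -0.1534] z 0.0529 angle 1.608 radius 0.0864 Fclosing-dir -5.37 Frad -0.84 Fz 5.04
```

>>> step_arm(commands=[[0,0,0,-0.027,0,0.019,0.1],[0,0,0,-0.027,0,0.019,0.1]])

```text
time_s: 24.95
eef_pos: [0.5174, -0.1418, 0.0529]
eef_rot: [-0.7, 0.703, 0.088, -0.084]
wrist_force: [5.4, -2.6, 4.6]
opening: 0.165
```

```bash
python3 -c "
from mv import *
lev()"
```

```text
t 24.95 clampxy [-0.0508 -0.1524] z 0.0529 angle 1.629 radius 0.0864 Fclosing-dir -6.03 Frad 0.38 Fz 4.57
```

>>> step_arm(commands=[[0,0,0,-0.021,0,0.016,0.1],[0,0,0,-0.018,0,0.013,0.1]])

```text
time_s: 25.15
eef_pos: [0.5162, -0.1414, 0.0529]
eef_rot: [-0.7, 0.703, 0.088, -0.084]
wrist_force: [5.5, -2.9, 4.0]
opening: 0.165
```

```bash
python3 -c "
from mv import *
lev()"
```

```text
t 25.15 clampxy [-0.0518 -0.1517] z 0.0529 angle 1.643 radius 0.0864 Fclosing-dir -6.16 Frad 0.55 Fz 3.97
```

>>> step_arm(commands=[[0,0,0,0,0,0,0.1]])

```text
time_s: 25.25
eef_pos: [0.5162, -0.1413, 0.0528]
eef_rot: [-0.7, 0.703, 0.088, -0.084]
wrist_force: [6.0, -3.1, 4.0]
opening: 0.163
```

```bash
python3 -c "
from mv import *
lev()"
```

```text
t 25.25 clampxy [-0.0519 -0.1516] z 0.0528 angle 1.644 radius 0.0864 Fclosing-dir -6.69 Frad 0.5 Fz 4.0
```

>>> step_arm(commands=[[0,0,0,-0.016,0,0.012,0.1],[0,0,0,0,0,0,0.1]])

```text
time_s: 25.45
eef_pos: [0.5157, -0.1411, 0.0529]
eef_rot: [-0.7, 0.703, 0.088, -0.084]
wrist_force: [5.5, -2.2, 4.6]
opening: 0.168
```

```bash
python3 -c "
from mv import *
lev()"
```

```text
t 25.45 clampxy [-0.0523 -0.1513] z 0.0529 angle 1.65 radius 0.0865 Fclosing-dir -5.91 Frad -0.18 Fz 4.62
```

>>> step_arm(commands=[[0,0,0,0,0,0,0.1]])

```text
time_s: 25.55
eef_pos: [0.5157, -0.1411, 0.0528]
eef_rot: [-0.7, 0.703, 0.088, -0.084]
wrist_force: [4.8, -2.7, 3.9]
opening: 0.167
```

```bash
python3 -c "
from mv import *
lev()"
```

```text
t 25.55 clampxy [-0.0523 -0.1513] z 0.0528 angle 1.65 radius 0.0864 Fclosing-dir -5.5 Frad 0.53 Fz 3.88
```

>>> step_arm(commands=[[0,0,0,0.013,0,-0.01,0.1],[0,0,0,0,0,0,0.1]])

```text
time_s: 25.75
eef_pos: [0.5158, -0.1412, 0.0528]
eef_rot: [-0.7, 0.703, 0.088, -0.084]
wrist_force: [4.0, -1.6, 5.2]
opening: 0.165
```

```bash
python3 -c "
from mv import *
lev()"
```

```text
t 25.75 clampxy [-0.0522 -0.1514] z 0.0528 angle 1.649 radius 0.0864 Fclosing-dir -4.28 Frad -0.08 Fz 5.2
```

>>> step_arm(commands=[[0,0,0,0.013,0,-0.01,0.1],[0,0,0,0,0,0,0.1]])

```text
time_s: 25.95
eef_pos: [0.5158, -0.1412, 0.0527]
eef_rot: [-0.701, 0.703, 0.088, -0.085]
wrist_force: [2.6, -2.6, 5.8]
opening: 0.166
```

```bash
python3 -c "
from mv import *
lev()"
```

```text
t 25.95 clampxy [-0.0522 -0.1514] z 0.0527 angle 1.648 radius 0.0865 Fclosing-dir -3.46 Frad 1.4 Fz 5.83
```

>>> step_arm(commands=[[0,0,0,0.022,0,-0.016,0.1],[0,0,0,0,0,0,0.1]])

```text
time_s: 26.15
eef_pos: [0.5162, -0.1414, 0.0527]
eef_rot: [-0.701, 0.703, 0.087, -0.085]
wrist_force: [2.0, -1.8, 8.5]
opening: 0.168
```

```bash
python3 -c "
from mv import *
lev()"
```

```text
t 26.15 clampxy [-0.0519 -0.1517] z 0.0527 angle 1.643 radius 0.0865 Fclosing-dir -2.57 Frad 0.89 Fz 8.46
```

>>> step_arm(commands=[[0,0,0,0,0,0,0.3],[0,0,0,0,0,0,0.5],[0,0,0,0,0,0,0.6],[0,0,0,0,0,0,0.6]])

```text
time_s: 26.55
eef_pos: [0.5141, -0.1393, 0.0505]
eef_rot: [0.702, -0.702, -0.086, 0.087]
wrist_force: [0.3, 0.4, 0.8]
opening: 0.602
```

>>> step_arm(commands=[[0,0,0,0,-0.5,0,0.6],[0,0,0,0,-1,0,0.6],[0,0,0,0,-1,0,0.6],[0,0,0,0,-1,0,0.6],[0,0,0,0,-1,0,0.6]])

```text
time_s: 27.05
eef_pos: [0.5143, -0.1392, 0.1868]
eef_rot: [0.702, -0.702, -0.086, 0.087]
wrist_force: [1.0, -0.9, 0.8]
opening: 0.599
```

>>> step_arm(commands=[[0,0,0,0,-0.5,-1,0.6],[0,0,0,0,0,-1,0.6],[0,0,0,0,0,-1,0.6],[0,0,0,0,0,-1,0.6],[0,0,0,0,0,-1,0.6],[0,0,0,0,0,-1,0.6],[0,0,0,0,0,-1,0.6],[0,0,0,0,0,-1,0.6]])

```text
time_s: 27.85
eef_pos: [0.5728, -0.3732, 0.2003]
eef_rot: [0.702, -0.702, -0.086, 0.087]
wrist_force: [0.7, -0.5, 0.0]
opening: 0.599
```

```bash
python3 -c "
from mv import *
from h import *
lev()
im,d=ctrl.camera('scene'); cv2.imwrite('pics/s12c.png',cv2.resize(im[160:240,220:385],None,fx=4.8,fy=4.8,interpolation=cv2.INTER_CUBIC)); cv2.imwrite('pics/s12.png',im)
im,d=ctrl.camera('top'); cv2.imwrite('pics/t12.png',im)
cv2.imwrite('pics/t12c.png',cv2.resize(im[150:230,270:380],None,fx=7,fy=7,interpolation=cv2.INTER_CUBIC))"
```

```text
t 27.85 clampxy [-0.0532 -0.3903] z 0.2003 angle 1.171 radius 0.3124 Fclosing-dir -0.61 Frad 0.56 Fz 0.01
```

View pics/s12c.png

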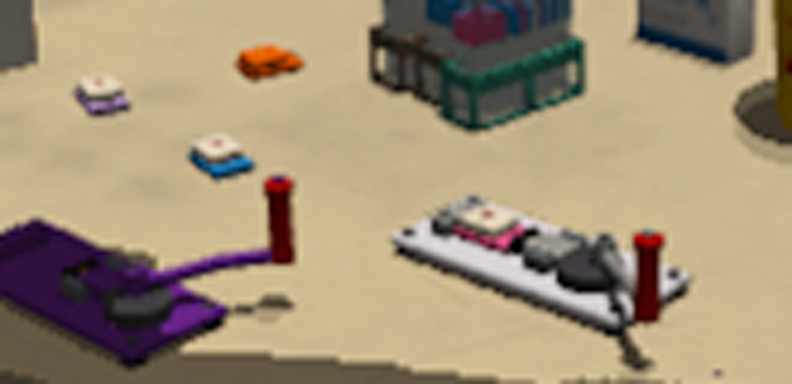

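View pics/t12c.png

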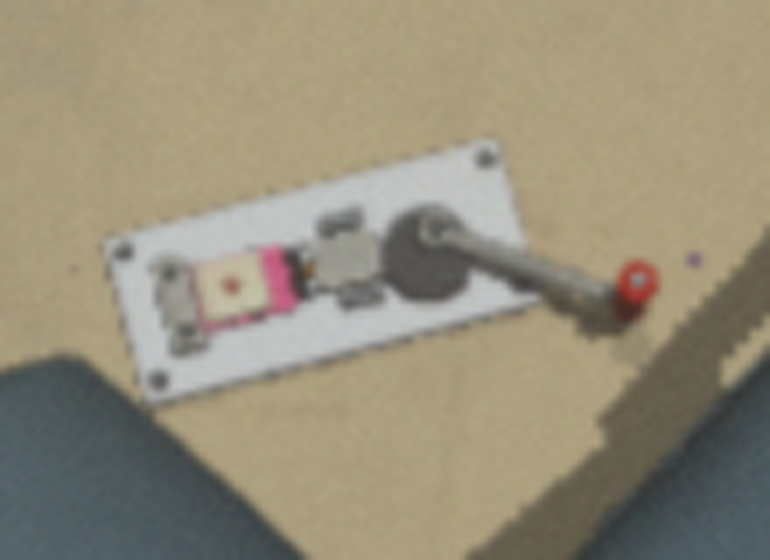

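```bash
python3 - <<'E'
from h import *
c=np.load("pics/clamp.npy")
R=np.array([[np.cos(c[2]),np.sin(c[2])],[-np.sin(c[2]),np.cos(c[2])]])
for f,(u0,v0,u1,v1) in(("top0",(352,168,374,190)),("t12",(350,180,372,202)),("t6",(330,140,352,162)),("t3",(330,142,352,164))):
    im=cv2.imread(f"pics/{f}.png").astype(float)[v0:v1,u0:u1]
    s=np.clip(im[...,2]-np.maximum(im[...,0],im[...,1])-45,0,None)
    # grow: centroid of reddish pixels, bright (top disk)
    v,u=np.mgrid[v0:v1,u0:u1]; m=s*(im[...,2]>110)
    k=np.array([(u*m).sum(),(v*m).sum()])/m.sum()
    w=unproj([k],"top",.082)[0,:2]; d=R@(w-c[:2])-[0,-.0825]
    print(f,k.round(2),(m>0).sum(),"r",np.hypot(*d).round(4),"angle",(1-np.arctan2(d[0],-d[1])).round(3))
E
```

```text
top0 [362.69 177.7 ] 17 r 0.0839 angle 1.221
t12 [360.62 190.15] 25 r 0.0839 angle 1.653
t6 [341.27 151.24] 22 r 0.0835 angle -0.01
t3 [341.29 151.21] 22 r 0.0836 angle -0.01
```

The cassette sits flat between fence and pad. The image puts the lever near 1.65–1.67, though, and the tool sprang about 2.7 mm in the closing direction on release, so the lever may have been nudged a little. I will take the knob again with the jaws set radially, so that gripping and releasing cannot push it tangentially, and check.

```bash
python3 -c "
from mv import *
yw=c[2]; K=np.array([[np.cos(yw),-np.sin(yw)],[np.sin(yw),np.cos(yw)]])
a=1.66; t=c[:2]+K@np.array([.085*np.sin(1-a),-.0825-.085*np.cos(1-a)]); print(t)
plan([*t,.13],1.158); print(ctrl.get_obs()['q'])"
```

```text
[ 0.51546773 -0.13945814]
t 27.95 pos [ 0.5725 -0.3757  0.2   ] F [0.54 0.88 0.22] open 0.594
tool x in world [ 0.971  0.239 -0.001] tool z [-0.239  0.971 -0.001] y [-0.    -0.001 -1.   ]
turn units [ 0.   -8.75 -0.01] shift units: old axes [0.04 2.33 8.1 ] new axes [6.45 2.33 4.9 ]
[-7.53178292e-01  4.45406250e-01  1.33340757e+00 -9.27764020e-04
  1.36253887e+00 -9.94793878e-01]
```

>>> step_arm(commands=[[0,0,0,0,0.2,1,0.5],[0,0,0,0,0.2,1,0.5],[0,0,0,0,0.2,1,0.5],[0,0,0,0,0.2,1,0.5],[0,0,0,0,0.2,1,0.5],[0,0,0,0,0.2,1,0.5],[0,0,0,0,0.2,1,0.5],[0,0,0,0,0.2,1,0.5]])

```text
time_s: 28.75
eef_pos: [0.5137, -0.1373, 0.1524]
eef_rot: [0.702, -0.702, -0.086, 0.087]
wrist_force: [-0.0, -0.3, -0.2]
opening: 0.5
```

>>> step_arm(commands=[[0,-1,0,0,0,0,0.5],[0,-1,0,0,0,0,0.5],[0,-1,0,0,0,0,0.5],[0,-1,0,0,0,0,0.5],[0,-1,0,0,0,0,0.5],[0,-1,0,0,0,0,0.5],[0,-1,0,0,0,0,0.5],[0,-1,0,0,0,0,0.5],[0,-0.75,0,0,0,0,0.5],[0,0,0,0,0,0,0.5]])

```text
time_s: 29.75
eef_pos: [0.5142, -0.1385, 0.1527]
eef_rot: [0.591, -0.591, -0.388, 0.388]
wrist_force: [0.2, -0.1, 0.3]
opening: 0.499
```

```bash
python3 -c "
from mv import *
plan([.5155,-.1395,.1],1.158)"
```

```text
t 29.75 pos [ 0.5142 -0.1385  0.1527] F [ 0.22 -0.05  0.33] open 0.499
tool x in world [0.397 0.918 0.   ] tool z [-0.918  0.397  0.001] y [-0.001  0.001 -1.   ]
turn units [-0.01  0.04  0.  ] shift units: old axes [-0.01  1.76 -0.06] new axes [-0.01  1.76 -0.05]
```

>>> step_arm(commands=[[0,0,0,0,0.8,-0.05,0.5],[0,0,0,0,0.8,0,0.5],[0,0,0,0,0.8,0,0.5],[0,0,0,0,0.8,0,0.5],[0,0,0,0,0.2,0,0.5],[0,0,0,0,0,0,0.5],[0,0,0,0,0,0,0.5]])

```text
time_s: 30.45
eef_pos: [0.5167, -0.1401, 0.052]
eef_rot: [-0.591, 0.592, 0.388, -0.387]
wrist_force: [0.3, -0.2, 0.0]
opening: 0.5
```

```bash
python3 -c "
from mv import *
plan([.5155,-.1395,.05],1.158); lev()"
```

```text
t 30.45 pos [ 0.5167 -0.1401  0.052 ] F [ 0.34 -0.21  0.05] open 0.5
tool x in world [ 0.399  0.917 -0.   ] tool z [-0.917  0.399 -0.001] y [ 0.001 -0.001 -1.   ]
turn units [ 0.01  0.02 -0.  ] shift units: old axes [0.   0.06 0.05] new axes [0.   0.07 0.05]
t 30.45 clampxy [-0.0511 -0.1506] z 0.052 angle 1.643 radius 0.0851 Fclosing-dir -0.39 Frad 0.07 Fz 0.05
```

>>> step_arm(commands=[[0,0,0,0,0.05,0.02,0.4],[0,0,0,0,0,0,0.25],[0,0,0,0,0,0,0.1],[0,0,0,0,0,0,0.1],[0,0,0,0,0,0,0.1],[0,0,0,0,0,0,0.1]])

```text
time_s: 31.05
eef_pos: [0.5163, -0.1396, 0.0502]
eef_rot: [-0.591, 0.592, 0.388, -0.387]
wrist_force: [0.8, 3.1, 6.1]
opening: 0.171
```

```bash
python3 -c "
from mv import *
lev()"
```

```text
t 31.05 clampxy [-0.0514 -0.1499] z 0.0502 angle 1.651 radius 0.0848 Fclosing-dir 0.49 Frad -3.18 Fz 6.08
```

>>> step_arm(commands=[[0,0,0,0.001,0,-0.07,0.1],[0,0,0,0.003,0,-0.07,0.1],[0,0,0,0.005,0,-0.07,0.1],[0,0,0,0.006,0,-0.07,0.1],[0,0,0,0.008,0,-0.07,0.1],[0,0,0,0,0,0,0.1]])

```text
time_s: 31.65
eef_pos: [0.5261, -0.1429, 0.0503]
eef_rot: [-0.591, 0.591, 0.388, -0.387]
wrist_force: [-0.2, 3.9, 6.1]
opening: 0.168
```

```bash
python3 -c "
from mv import *
lev()"
```

```text
t 31.65 clampxy [-0.0426 -0.1556] z 0.0503 angle 1.528 radius 0.0846 Fclosing-dir 1.25 Frad -3.66 Fz 6.13
```

>>> step_arm(commands=[[0,0,0,-0.004,0,0.033,0.1],[0,0,0,-0.004,0,0.033,0.1]])

```text
time_s: 31.85
eef_pos: [0.5251, -0.1426, 0.0504]
eef_rot: [-0.591, 0.592, 0.389, -0.387]
wrist_force: [4.0, 3.8, 3.5]
opening: 0.165
```

```bash
python3 -c "
from mv import *
lev()"
```

```text
t 31.85 clampxy [-0.0435 -0.155 ] z 0.0504 angle 1.541 radius 0.0846 Fclosing-dir -2.76 Frad -4.78 Fz 3.5
```

>>> step_arm(commands=[[0,0,0,-0.003,0,0.033,0.1]])

```text
time_s: 31.95
eef_pos: [0.5242, -0.1424, 0.0504]
eef_rot: [-0.591, 0.592, 0.389, -0.387]
wrist_force: [3.9, 4.4, 4.5]
opening: 0.168
```

```bash
python3 -c "
from mv import *
lev()"
```

```text
t 31.95 clampxy [-0.0443 -0.1546] z 0.0504 angle 1.551 radius 0.0846 Fclosing-dir -2.34 Frad -5.36 Fz 4.53
```

>>> step_arm(commands=[[0,0,0,-0.003,0,0.033,0.1]])

```text
time_s: 32.05
eef_pos: [0.5233, -0.1421, 0.0504]
eef_rot: [-0.59, 0.592, 0.389, -0.387]
wrist_force: [4.2, 3.0, 2.9]
opening: 0.168
```

```bash
python3 -c "
from mv import *
lev()"
```

```text
t 32.05 clampxy [-0.0452 -0.1541] z 0.0504 angle 1.563 radius 0.0847 Fclosing-dir -3.09 Frad -4.2 Fz 2.92
```

>>> step_arm(commands=[[0,0,0,-0.003,0,0.033,0.1]])

```text
time_s: 32.15
eef_pos: [0.5224, -0.1418, 0.0504]
eef_rot: [-0.59, 0.592, 0.389, -0.387]
wrist_force: [4.7, 4.4, 4.0]
opening: 0.168
```

```bash
python3 -c "
from mv import *
lev()"
```

```text
t 32.15 clampxy [-0.046  -0.1536] z 0.0504 angle 1.574 radius 0.0847 Fclosing-dir -2.97 Frad -5.71 Fz 4.04
```

>>> step_arm(commands=[[0,0,0,0.037,0,0.033,0.1]])

```text
time_s: 32.25
eef_pos: [0.5218, -0.1413, 0.0505]
eef_rot: [-0.59, 0.593, 0.388, -0.387]
wrist_force: [3.1, -2.7, 4.3]
opening: 0.168
```

```bash
python3 -c "
from mv import *
lev()"
```

```text
t 32.25 clampxy [-0.0465 -0.1529] z 0.0505 angle 1.583 radius 0.0844 Fclosing-dir -3.77 Frad 1.5 Fz 4.33
```

>>> step_arm(commands=[[0,0,0,-0.002,0,0.03,0.1]])

```text
time_s: 32.35
eef_pos: [0.5206, -0.141, 0.0504]
eef_rot: [-0.59, 0.592, 0.388, -0.387]
wrist_force: [3.2, -2.0, 6.1]
opening: 0.168
```

```bash
python3 -c "
from mv import *
lev()"
```

```text
t 32.35 clampxy [-0.0475 -0.1524] z 0.0504 angle 1.597 radius 0.0845 Fclosing-dir -3.69 Frad 0.74 Fz 6.07
```

>>> step_arm(commands=[[0,0,0,-0.002,0,0.03,0.1]])

```text
time_s: 32.45
eef_pos: [0.5197, -0.1407, 0.0504]
eef_rot: [-0.59, 0.592, 0.388, -0.387]
wrist_force: [3.2, -1.7, 5.7]
opening: 0.17
```

```bash
python3 -c "
from mv import *
lev()"
```

```text
t 32.45 clampxy [-0.0483 -0.1518] z 0.0504 angle 1.608 radius 0.0845 Fclosing-dir -3.61 Frad 0.42 Fz 5.7
```

>>> step_arm(commands=[[0,0,0,-0.002,0,0.03,0.1]])

```text
time_s: 32.55
eef_pos: [0.519, -0.1404, 0.0504]
eef_rot: [-0.59, 0.592, 0.388, -0.387]
wrist_force: [3.9, -1.5, 5.1]
opening: 0.166
```

```bash
python3 -c "
from mv import *
lev()"
```

```text
t 32.55 clampxy [-0.049  -0.1514] z 0.0504 angle 1.618 radius 0.0846 Fclosing-dir -4.16 Frad -0.06 Fz 5.08
```

>>> step_arm(commands=[[0,0,0,-0.001,0,0.03,0.1]])

```text
time_s: 32.65
eef_pos: [0.5181, -0.1401, 0.0504]
eef_rot: [-0.59, 0.592, 0.388, -0.387]
wrist_force: [4.7, -1.9, 5.5]
opening: 0.167
```

```bash
python3 -c "
from mv import *
lev()"
```

```text
t 32.65 clampxy [-0.0497 -0.1509] z 0.0504 angle 1.628 radius 0.0846 Fclosing-dir -5.11 Frad -0.0 Fz 5.48
```

>>> step_arm(commands=[[0,0,0,-0.001,0,0.03,0.1]])

```text
time_s: 32.75
eef_pos: [0.5173, -0.1398, 0.0504]
eef_rot: [-0.59, 0.592, 0.388, -0.387]
wrist_force: [5.5, -2.1, 5.0]
opening: 0.167
```

```bash
python3 -c "
from mv import *
lev()"
```

```text
t 32.75 clampxy [-0.0504 -0.1504] z 0.0504 angle 1.638 radius 0.0846 Fclosing-dir -5.89 Frad -0.22 Fz 5.0
```

>>> step_arm(commands=[[0,0,0,-0.001,0,0.03,0.1]])

```text
time_s: 32.85
eef_pos: [0.5166, -0.1395, 0.0504]
eef_rot: [-0.59, 0.593, 0.388, -0.387]
wrist_force: [6.0, -0.6, 4.4]
opening: 0.168
```

```bash
python3 -c "
from mv import *
lev()"
```

```text
t 32.85 clampxy [-0.051 -0.15 ] z 0.0504 angle 1.647 radius 0.0846 Fclosing-dir -5.73 Frad -1.75 Fz 4.41
```

>>> step_arm(commands=[[0,0,0,-0.001,0,0.028,0.1]])

```text
time_s: 32.95
eef_pos: [0.516, -0.1393, 0.0504]
eef_rot: [-0.59, 0.593, 0.388, -0.387]
wrist_force: [5.9, -2.3, 3.9]
opening: 0.169
```

```bash
python3 -c "
from mv import *
lev()"
```

```text
t 32.95 clampxy [-0.0516 -0.1496] z 0.0504 angle 1.655 radius 0.0846 Fclosing-dir -6.35 Frad -0.21 Fz 3.94
```

>>> step_arm(commands=[[0,0,0,-0.001,0,0.022,0.1]])

```text
time_s: 33.05
eef_pos: [0.5155, -0.1391, 0.0504]
eef_rot: [-0.59, 0.593, 0.388, -0.387]
wrist_force: [6.3, -2.5, 2.8]
opening: 0.17
```

```bash
python3 -c "
from mv import *
lev()"
```

```text
t 33.05 clampxy [-0.052  -0.1493] z 0.0504 angle 1.662 radius 0.0847 Fclosing-dir -6.77 Frad -0.24 Fz 2.78
```

>>> step_arm(commands=[[0,0,0,0,0,0,0.1]])

```text
time_s: 33.15
eef_pos: [0.5154, -0.1391, 0.0504]
eef_rot: [-0.59, 0.593, 0.388, -0.387]
wrist_force: [6.1, -2.6, 3.8]
opening: 0.168
```

```bash
python3 -c "
from mv import *
lev()"
```

```text
t 33.15 clampxy [-0.0521 -0.1493] z 0.0504 angle 1.662 radius 0.0847 Fclosing-dir -6.62 Frad -0.12 Fz 3.77
```

>>> step_arm(commands=[[0,0,0,0,0,-0.03,0.1],[0,0,0,0,0,0,0.3],[0,0,0,0,0,0,0.5],[0,0,0,0,0,0,0.5],[0,0,0,0,-0.5,0,0.5],[0,0,0,0,-1,0,0.5],[0,0,0,0,-1,0,0.5],[0,0,0,0,-1,0,0.5],[0,0,0,0,-1,0,0.5]])

```text
time_s: 34.05
eef_pos: [0.5137, -0.1379, 0.1849]
eef_rot: [0.592, -0.591, -0.387, 0.388]
wrist_force: [0.5, -0.2, -0.3]
opening: 0.5
```

>>> step_arm(commands=[[0,0,0,-1,0,0,0.5],[0,0,0,-1,0,0,0.5],[0,0,0,-1,0,0,0.5],[0,0,0,-1,0,0,0.5],[0,0,0,-1,0,0,0.5],[0,0,0,-1,0,0,0.5],[0,0,0,-1,0,0,0.5],[0,0,0,0,0,0,0.5]])

```text
time_s: 34.85
eef_pos: [0.4292, -0.3334, 0.1839]
eef_rot: [0.592, -0.592, -0.386, 0.387]
wrist_force: [0.8, -0.4, -0.5]
opening: 0.503
```

```bash
python3 - <<'E'
from h import *
c=np.load("pics/clamp.npy")
R=np.array([[np.cos(c[2]),np.sin(c[2])],[-np.sin(c[2]),np.cos(c[2])]])
im0,d=ctrl.camera('top'); cv2.imwrite('pics/t14.png',im0)
cv2.imwrite('pics/t14c.png',cv2.resize(im0[150:230,165:380],None,fx=3.7,fy=3.7,interpolation=cv2.INTER_CUBIC))
sc,d=ctrl.camera('scene'); cv2.imwrite('pics/s14c.png',cv2.resize(sc[160:240,220:385],None,fx=4.8,fy=4.8,interpolation=cv2.INTER_CUBIC))
for f,(u0,v0,u1,v1) in(("t12",(350,180,372,202)),("t14",(350,180,372,202))):
    im=cv2.imread(f"pics/{f}.png").astype(float)[v0:v1,u0:u1]
    s=np.clip(im[...,2]-np.maximum(im[...,0],im[...,1])-45,0,None)
    v,u=np.mgrid[v0:v1,u0:u1]; m=s*(im[...,2]>110)
    k=np.array([(u*m).sum(),(v*m).sum()])/m.sum()
    w=unproj([k],"top",.082)[0,:2]; d=R@(w-c[:2])-[0,-.0825]
    print(f,k.round(2),(m>0).sum(),"r",np.hypot(*d).round(4),"angle",(1-np.arctan2(d[0],-d[1])).round(3))
E
```

```text
t12 [360.62 190.15] 25 r 0.0839 angle 1.653
t14 [360.65 190.13] 25 r 0.084 angle 1.652
```

View pics/t14c.png

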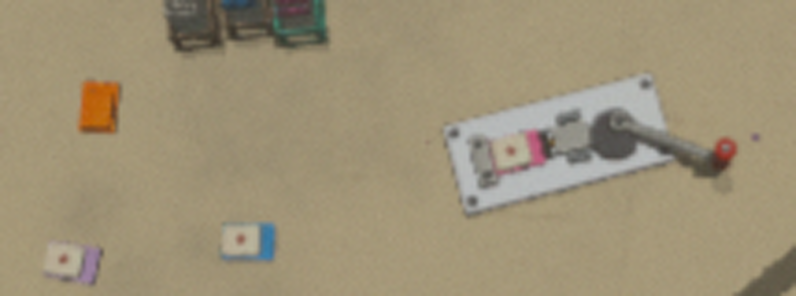

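View pics/s14c.png

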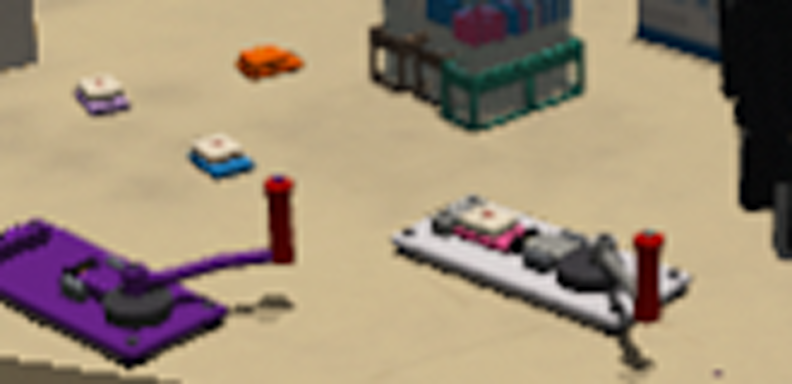

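```bash
python3 -c "
from bench import ctrl
print(ctrl.hand_in())"
```

```text
the job is handed in; nothing more can be done
None
```

The job is handed in, at about 35 s of the 72 s allowed. The pink cassette is clamped flat, wax side up, between the fence and the pad, and nothing is touching it.

- **Opening:** I swung the aluminium clamp's lever to its open stop. The force rose there and the angle read about 0.
- **Placing:** I set the cassette lengthwise in the nest and let go.
- **Closing:** I closed the lever slowly. Free swing took about 2.9 N, it bit at about 1.60 rad, and I stopped at about 1.66 rad. The force there was about 6.7 N, so 3.8 N above free swing. Judged by travel past the bite, it would be about 4.8 N above.

**One deviation:** on the first release the tool sprang forward and may have nudged the lever. I gripped the knob again with the jaws set radially, backed the lever off about 0.12 rad and closed it again by feel.

**Last checks:** the knob ended within 0.1 px of where the first closing left it. The camera alone read 1.652 rad against 1.662 rad from the arm, the same small offset as at the open stop. The last pictures show the cassette square against the fence, with the blue, lilac and orange ones in place. I never moved near the blue rack, and it is outside the last close-up pictures.

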